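Fetch the sample slide from behind the button tubes

ROBOT

A 6-joint arm with a two-finger parallel gripper is mounted at the origin on the work surface. World frame = base frame: x ahead of the robot, y to its left, z up, the work surface at z = 0. Lengths are in mm, angles in rad, forces in N, time in s.
With the tool pointing down it reaches from about 250 to 775 mm from the base axis. Payload 4 kg.
Tool frame: the origin (TCP) lies midway between the tips of the shut fingers; the grasp point (between the pads) lies 19 mm behind it; z points along the fingers, y is the line along which they close (so a half turn about z gives the same grasp; the last joint's range is limited). The gripper opens to 85 mm and grips with 20 to 120 N. Pads are 22 mm wide; open, the fingers measure 114 mm over their backs; the gripper's body (76 mm by 85 mm) begins 54 mm behind the grasp point. The pads swing forward as they close: fully open they stand 13 mm farther back than shut.
Start: joints at [-1.296, 0.087, 1.371, -0, 1.684, -0.103], TCP at [202.88, -511.231, 231.341] pointing down, gripper open.
Joint ranges: [-3.1, 3.1], [-0.76, 2.03], [0.27, 2.55], [-1.08, 4.22], [0.17, 2.65], [-2.57, 2.57]. Speed limits (rad/s): [2.79, 2.79, 3.14, 3.14, 3.14, 3.14].

INTERFACE

Orientations are given as a unit quaternion [w, x, y, z].
In Python, from bench import get_state, camera, camera_params, sign_off gives the robot as it stands. The module is installed in compiled form; this text tells all that it offers.
- The arm moves only by the tool arm_command, never from a script. Its argument "moves" is a list of rows, each an object with "gripper": the opening, from 0 (shut) to 1 (fully open); "linear": the shift along the tool's x, y, z in mm, a list of three; "delta_rot": the turn, a rotation vector about the tool's x, y, z in rad, a list of three. A call has 1 to 8 rows; each row shifts and turns the commanded pose from where the row before left it, along the tool's axes as they then stand; what a row does not reach is not made up. A row lasts 1/10 s, in which the tool goes at most 50 mm and 8.59 degrees, less where a joint would pass 70% of its speed; a pose out of reach is approached as far as the arm can. A call is refused whole if a number of a shift passes 50 or a number of a turn 0.15, either way. A call with a gripper value outside its range is refused whole. The fingers move at their own pace and stop on an object; the grip force is fixed at half the most. Time passes only in rows, so rows that do not move let the fingers close. It gives the time, the measured TCP pose, the force, the opening and the grip force at its end, in the units of the state.
- get_state(): the state, without advancing time (a new reading comes with each control period).
- camera(name): name is "scene" or "top" or "wrist"; returns the picture (420x560x3 uint8, red, green, blue); there is no depth.
- camera_params(name): a dict with "K" (3x3 intrinsics, pixels), "k1" (the pictures are not rectified: a ray, as slopes to the right and down, at radius r is drawn at 1 + k1 r^2 times it, then the intrinsics apply), "R" (3x3) and "t" (3): a world point X has camera coordinates R X + t. Camera axes: x right, y down, z forward; pixel columns grow to the right and rows downward; lengths in mm; the calibration is good to about 2 mm. A picture is of the moment at which its call begins: read the wrist's pose just before it. camera_params takes no time and is no camera call; for the wrist camera it gives the pose at the moment of the call.
- sign_off(): hands the job in; it is judged then, once.
The state is a dict: "time": time; "joint_positions": joint angles; "joint_velocities": joint speeds; "joint_torque": joint torques, N m; "tcp_pos": TCP position; "tcp_rot": TCP orientation; "force": force on the tool from outside, world axes, zero at the start; "ft_torque": the same for the moment, N m; "gripper_width": opening from 0.0 (shut) to 1.0 (fully open); "grasp_force": force on a finger pad.
Only numpy, scipy, OpenCV 4.12 (cv2) and the standard library are available. Lean on these libraries where they do the work, as an engineer would, in place of code of your own. Each camera call takes 0.05 s, during which the arm holds its last target. There are 200 camera calls.

TASK

A customer wants to see the button sample slide, but three button tubes (red, yellow and blue lids) stand in its way. First stand all three in the grey tray; then draw the slide straight out of its case by the brass grip, keeping it level all the way, and lay it in the white outline on the blue mat, lengthwise. With the slide laid down, stand each tube back upright exactly where it stood at the start, and leave the green tube alone.

Things in the scene. Friction and masses are not known exactly. Their poses are not given: they have to be found in the camera images.
- red_tube_middle (a point): Clear button tube with a red lid and red and white buttons inside: an upright cylinder 32 mm in diameter and 75 mm tall, about 60 g. The point is its centre, half-way up (37.5 mm above its foot). It starts upright on one of the three ring marks in front of the case (which tube on which ring varies) and must end there again.
- yellow_tube_middle (a point): Clear button tube with a yellow lid and yellow and white buttons inside: an upright cylinder 32 mm in diameter and 75 mm tall, about 60 g. The point is its centre, half-way up (37.5 mm above its foot). It starts upright on one of the three ring marks in front of the case (which tube on which ring varies) and must end there again.
- blue_tube_middle (a point): Clear button tube with a blue lid and blue and white buttons inside: an upright cylinder 32 mm in diameter and 75 mm tall, about 60 g. The point is its centre, half-way up (37.5 mm above its foot). It starts upright on one of the three ring marks in front of the case (which tube on which ring varies) and must end there again.
- green_tube_middle (a point): Clear button tube with a green lid and green and white buttons inside: an upright cylinder 32 mm in diameter and 75 mm tall, about 60 g. The point is its centre, half-way up (37.5 mm above its foot). It stands beside the runner, out of the way; leave it alone.
- slide_grip (a point): Middle of the sample slide's brass fin, 34 mm above the slide's underside. The fin stands on the slide's front end: 14 mm thick (y), 30 mm long (x), from 10 to 52 mm above the underside. x points along the slide towards its inner end (into the case), z up. The slide weighs about 190 g, centre of mass 15 mm from the fin's middle along +x.
- slide_middle (a point): Centre of the slide's plate: flat, white, 156 mm long (x), 50 mm wide (y), 10 mm thick, sample buttons on top; the fin's middle is 60 mm from here along -x and 29 mm higher. It starts flat on the table in the case's slot, its front 46 to 56 mm sticking out.
- case: Fixed dark wooden sample case, 126 mm deep, 90 mm wide, 36 mm high. Origin: on the table, at the middle of the slot's mouth in its front face; x points into the slot, z up. The slot is 54 mm wide, 12 mm high, 114 mm deep; its floor is the table. The slide is out of it once drawn 111 mm along the case's -x.
- middle_ring (a point): Centre, on the table, of the middle one of three pale ring marks (48 mm across) on the flat grey runner in front of the case, 144 mm from the case's origin along its -x. The other two lie 56 mm from it, one towards the case and one away. The tubes start on these rings, within 3 mm of their centres. Axes as the case's.
- tray: Fixed shallow grey tray with a low rim, outside 220 mm long (x), 100 mm wide (y), 14 mm high; walls and floor 5 mm thick. Origin: centre of its underside, on the table. The tubes are parked standing in it, for instance 65 mm apart in a row along x.
- mat: Fixed blue display mat, 220 mm long (x), 100 mm wide (y), 3 mm thick, with a white outline of 170 by 64 mm at its centre. Origin: centre of its underside, on the table. The slide lies along x, either way round.
Not all that is in view belongs to the job. What is shaped like the part that bears blue_tube_middle but orange is not meant.

How it is judged (in metres and radians):
On the way, in this order (a step that is already met when the one before it is completed fails the run):
1. the red, yellow and blue tubes all stand in the tray (x of red_tube_middle in the frame of tray between -0.094 and 0.094 m and y of red_tube_middle in the frame of tray between -0.034 and 0.034 m and z of red_tube_middle in the frame of tray between 0.034 and 0.05 m and angle between each of red_tube_middle, yellow_tube_middle, blue_tube_middle's own z axis and vertical below 0.15 rad and x of yellow_tube_middle in the frame of tray between -0.094 and 0.094 m and y of yellow_tube_middle in the frame of tray between -0.034 and 0.034 m and z of yellow_tube_middle in the frame of tray between 0.034 and 0.05 m and x of blue_tube_middle in the frame of tray between -0.094 and 0.094 m and y of blue_tube_middle in the frame of tray between -0.034 and 0.034 m and z of blue_tube_middle in the frame of tray between 0.034 and 0.05 m), for 0.2 s.
2. the slide lies in the outline on the mat while the three tubes still stand in the tray (all of step 1 and x of slide_middle in the frame of mat between -0.02 and 0.02 m and y of slide_middle in the frame of mat between -0.02 and 0.02 m and z of slide_middle in the frame of mat between 0.005 and 0.011 m and angle between the x axis of slide_middle and the x axis of mat, either way round below 0.25 rad and angle between slide_middle's own z axis and vertical below 0.06 rad), for 0.2 s.
At the end, for the whole second after the job is handed in: Each of the red, yellow and blue tubes stands upright (within 0.12 rad) within 15 mm of where it stood at the start; the slide lies flat on the mat, its centre within 20 mm of the mat's centre along both of the mat's directions and its length within 0.25 rad of the mat's; all are at rest (distance of each of red_tube_middle, yellow_tube_middle, blue_tube_middle from where it was at the start of the episode below 0.015 m and angle between each of red_tube_middle, yellow_tube_middle, blue_tube_middle's own z axis and vertical below 0.12 rad and x of slide_middle in the frame of mat between -0.02 and 0.02 m and y of slide_middle in the frame of mat between -0.02 and 0.02 m and z of slide_middle in the frame of mat between 0.005 and 0.011 m and angle between the x axis of slide_middle and the x axis of mat, either way round below 0.25 rad and angle between slide_middle's own z axis and vertical below 0.06 rad and linear speed of each of red_tube, yellow_tube, blue_tube, slide below 0.02 m/s); the robot touches nothing.
It fails at once if the green tube is moved by more than 20 mm (distance of green_tube_middle from where it was at the start of the episode above 0.02 m).
It fails at once if the slide is tipped more than 0.35 rad (20 degrees) from level (angle between slide_middle's own z axis and vertical above 0.35 rad).
It fails at once if the red tube is tipped over (more than 0.8 rad) (angle between red_tube_middle's own z axis and vertical above 0.8 rad).
It fails at once if the yellow tube is tipped over (more than 0.8 rad) (angle between yellow_tube_middle's own z axis and vertical above 0.8 rad).
It fails at once if the blue tube is tipped over (more than 0.8 rad) (angle between blue_tube_middle's own z axis and vertical above 0.8 rad).
It also fails if it takes over 128 s, if anything falls off the work surface, if the arm or the gripper's body presses on something with over 40 N, if the wrist force passes 120 N, or if a joint passes its speed limit or range.

## Working session

There is one attempt and no reset: what is moved stays moved. The work goes in short steps, Python scripts to look and compute and a tool call to move; the robot and the scene stay as the last step left them, time stands still between calls to the robot, and variables do not carry over. Pictures are saved under pics/ and viewed, at most 14 in all, crops included, and the job is handed in when it is done.

Besides the shell and the picture viewer there is one more tool, called after ">>>" in YAML: its name, and indented under it one key for each argument. arm_command: Moves the arm, as the interface text tells. Its arguments: {"type":"object","properties":{"moves":{"type":"array","items":{"type":"object","properties":{"gripper":{"type":"number"},"linear":{"type":"array","items":{"type":"number"}},"delta_rot":{"type":"array","items":{"type":"number"}}}}}},"required":["moves"]}

```bash
mkdir -p pics; cat > h.py <<'E'
import numpy as np, cv2
from bench import *
def snap(n,f):
    s=get_state(); p=camera_params(n); im=camera(n); cv2.imwrite(f,im[:,:,::-1]); return im,p
def pix2w(p,uv,z):
    K=np.array(p["K"]);R=np.array(p["R"]);t=np.array(p["t"])
    d=np.array([(uv[0]-K[0,2])/K[0,0],(uv[1]-K[1,2])/K[1,1]]);k=p["k1"];r=d.copy()
    for _ in range(20): r=d/(1+k*(r@r))
    ray=R.T@np.array([r[0],r[1],1]); c=-R.T@t
    return c+ray*(z-c[2])/ray[2]
def w2pix(p,X):
    K=np.array(p["K"]);c=np.array(p["R"])@np.array(X)+np.array(p["t"]);r=c[:2]/c[2];r=r*(1+p["k1"]*(r@r))
    return K[:2,:2]@r+K[:2,2]
E
python3 - <<'E'
from h import *
for n in ("top","scene"):
    im,p=snap(n,f"pics/{n}0.png"); print(n,p)
    cv2.imwrite(f"pics/{n}0b.png",cv2.resize(im[:,:,::-1],(800,600),interpolation=cv2.INTER_CUBIC))
s=get_state();print(s["tcp_rot"],s["tcp_pos"])
E
```

```text
top {'K': array([[545.79916654,   0.        , 277.36847252],
       [  0.        , 545.79916654, 209.46044634],
       [  0.        ,   0.        ,   1.        ]]), 'k1': -0.22480130551182215, 'R': array([[ 0.00773033, -0.99995263, -0.00591378],
       [-0.96805324, -0.00600123, -0.25067292],
       [ 0.25062555,  0.00766264, -0.96805378]]), 't': array([-15.19564006, 567.82631467, 880.39870074])}
scene {'K': array([[435.84240047,   0.        , 279.08581071],
       [  0.        , 435.84240047, 210.73898707],
       [  0.        ,   0.        ,   1.        ]]), 'k1': -0.12157853652151672, 'R': array([[-0.8833136 ,  0.46873738,  0.00650803],
       [ 0.3676887 ,  0.70137037, -0.6106428 ],
       [-0.29079564, -0.53699616, -0.79187942]]), 't': array([ 488.21287374, -141.04521083, 1097.04041915])}
[-1.02991711e-03  9.82206475e-01  1.87801415e-01 -8.81173002e-05] [ 202.77401573 -510.76976391  230.2219795 ]
```

View pics/top0b.png

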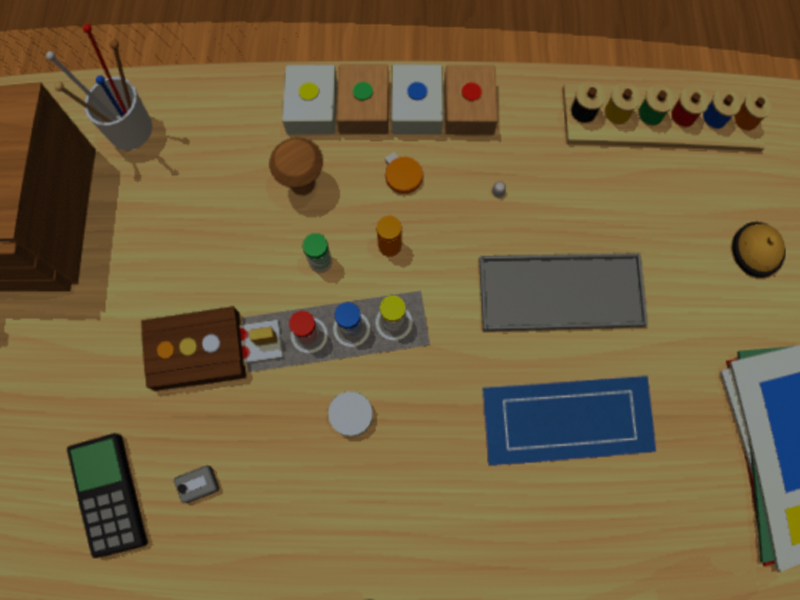

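View pics/scene0b.png

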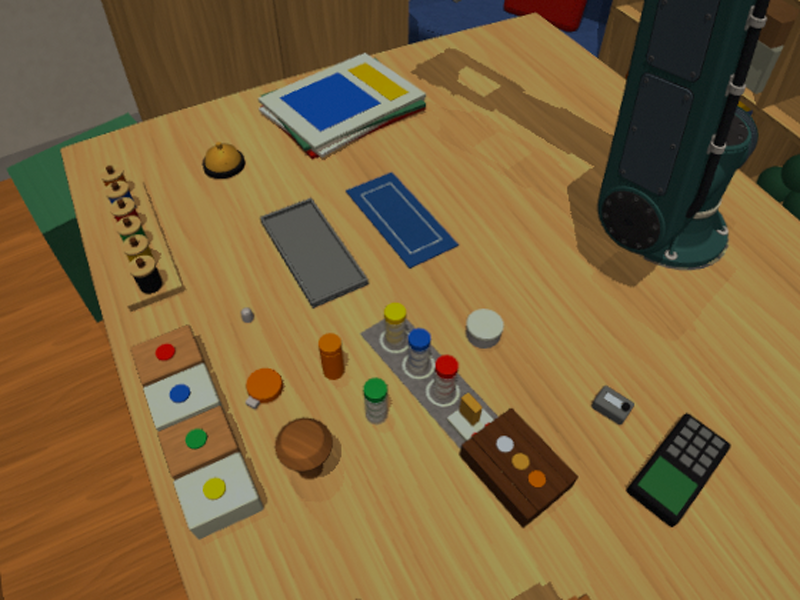

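The top view shows the case at (192,348), with its slot mouth facing right. The red, blue and yellow lids are at about (302,322), (347,315) and (392,307). The tray is centred near (563,292), the mat near (569,420) and the green tube at (316,246).

```bash
python3 - <<'E'
from h import *
im=cv2.imread("pics/top0.png")
cv2.imwrite("pics/c1.png",cv2.resize(im[155:285,95:305],None,fx=3.8,fy=3.8,interpolation=cv2.INTER_CUBIC))
p=camera_params("top")
f=lambda u,v,z:np.round(pix2w(p,(u*.7,v*.7),z),1)[:2]
for n,u,v,z in [("red",302,322,75),("blue",347,315,75),("yel",392,307,75),("green",316,246,75),("fin",261,335,52)]: print(n,f(u,v,z))
for n,c,z in [("tray",[(480,257),(641,255),(646,326),(483,330)],14),("mat",[(483,388),(647,377),(655,449),(489,464)],3),("outl",[(502,401),(633,391),(637,440),(508,449)],3)]:
    q=np.array([f(*a,z) for a in c]); print(n,q.tolist(),q.mean(0),cv2.minAreaRect(q.astype(np.float32)), np.arctan2(*(q[0]+q[3]-q[1]-q[2])[::-1]))
E
```

```text
red [537.9 103. ]
blue [547.1  48.3]
yel [557.4  -6.2]
green [635.1  89.2]
fin [526.1 156.9]
tray [[641.3, -121.0], [646.7, -340.4], [548.6, -340.0], [542.7, -122.9]] [ 594.825 -231.075] ((594.699951171875, -231.6499481201172), (98.61688232421875, 219.99310302734375), 1.4099187850952148) 1.5966782894243357
mat [[469.0, -122.8], [482.5, -340.6], [388.0, -346.7], [372.0, -129.3]] [ 427.875 -234.85 ] ((427.794921875, -234.9134521484375), (97.21754455566406, 218.2152862548828), 3.8336760997772217) 1.6384777192378075
outl [[452.2, -147.1], [464.1, -320.4], [400.2, -322.8], [390.8, -153.7]] [ 426.825 -236.   ] ((426.2679138183594, -235.93922424316406), (63.9142951965332, 173.7080841064453), 3.928164482116699) 1.6329242118395184
```

View pics/c1.png

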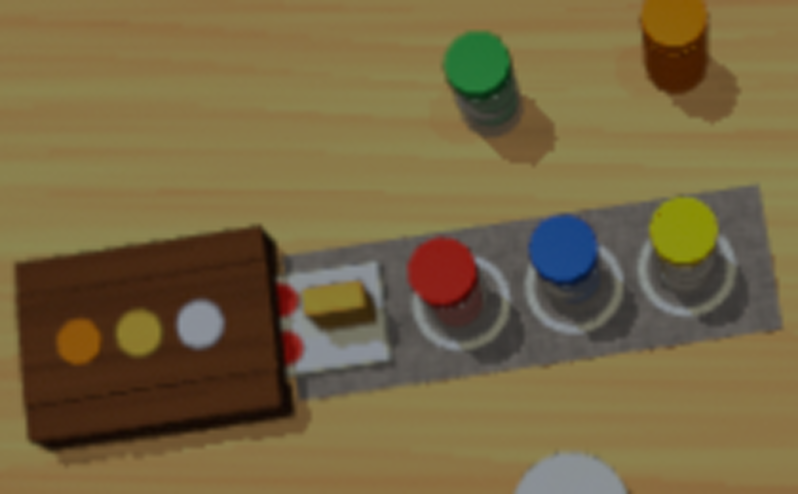

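The crop shows the lid centres at red (442,270), blue (563,247) and yellow (683,230). The ring centres are at (461,300), (575,285) and (687,267), and the fin top is at (334,298).

```bash
python3 - <<'E'
from h import *
p=camera_params("top")
f=lambda x,y,z:pix2w(p,(95+x/3.8,155+y/3.8),z)[:2].round(1)
for n,x,y,z in [("red",442,270,75),("blue",563,247,75),("yel",683,230,75),("Rr",461,300,0),("Rb",575,285,0),("Ry",687,267,0),("fin",334,298,52),("green",478,63,75),("slideFL",379,263,10),("slideFR",389,361,10),("runT0",290,255,0),("runT1",758,186,0),("runB0",305,398,0),("runB1",780,330,0),("case",262,230,36),("case",290,404,36)]: print(n,f(x,y,z))
s=get_state()
from scipy.spatial.transform import Rotation as Ro
w,x,y,z=s["tcp_rot"];print(Ro.from_quat([x,y,z,w]).as_matrix().round(3),s["tcp_pos"],s["joint_positions"].__repr__())
E
```

```text
red [536.8 103.1]
blue [548.   47.9]
yel [556.3  -6.8]
Rr [538.7 103. ]
Rb [546.7  47. ]
Ry [556.1  -7.9]
fin [528.1 156.6]
green [636.2  90. ]
slideFL [554.7 142.9]
slideFR [506.  135.9]
runT0 [560.7 189.6]
runT1 [597.6 -42.9]
runB0 [488.9 178.4]
runB1 [524.8 -53.6]
case [564.6 196.5]
case [480.2 178.3]
[[ 0.929  0.369 -0.001]
 [ 0.369 -0.929  0.002]
 [ 0.    -0.002 -1.   ]] [ 202.77401573 -510.76976391  230.2219795 ] array([-1.29605876e+00,  8.79292073e-02,  1.37211870e+00,  9.66227124e-07,
        1.68361210e+00, -1.03109035e-01])
```

```bash
cat >> h.py <<'E'
import sys
from scipy.spatial.transform import Rotation as Ro
def go(x,y,z=None,ang=None):
    "shift in present tool axes (or after turning to heading ang of tool x) to reach world TCP target"
    s=get_state(); w,a,b,c=s["tcp_rot"]; M=Ro.from_quat([a,b,c,w]).as_matrix(); p=np.array(s["tcp_pos"])
    h=np.arctan2(M[1,0],M[0,0]); d=np.array([x,y,p[2] if z is None else z])-p
    a2=h if ang is None else ang
    tx=np.array([np.cos(a2),np.sin(a2)]); ty=np.array([np.sin(a2),-np.cos(a2)])
    print("pos",p.round(1),"heading",h.round(4),"tilt",np.round(M[:2,2],4),"t",s["time"],"w",round(s["gripper_width"],3),"gf",np.round(s["grasp_force"],1),"F",np.round(s["force"],1))
    print("shift tool",round(d[:2]@tx,1),round(d[:2]@ty,1),round(-d[2],1),"rotz",round(h-a2,4))
E
echo ok
```

```text
ok
```

>>> arm_command:
  moves:
    - {"gripper":0.7,"linear":[0,0,0],"delta_rot":[0,0,-0.15]}
    - {"gripper":0.7,"linear":[0,0,0],"delta_rot":[0,0,-0.15]}
    - {"gripper":0.7,"linear":[0,0,0],"delta_rot":[0,0,-0.15]}
    - {"gripper":0.7,"linear":[0,0,0],"delta_rot":[0,0,-0.15]}
    - {"gripper":0.7,"linear":[0,0,0],"delta_rot":[0,0,-0.15]}
    - {"gripper":0.7,"linear":[0,0,0],"delta_rot":[0,0,-0.15]}
    - {"gripper":0.7,"linear":[0,0,0],"delta_rot":[0,0,-0.15]}
    - {"gripper":0.7,"linear":[0,0,0],"delta_rot":[0,0,-0.15]}

```text
time: 0.9
tcp_pos: [202.8, -510.9, 230.6]
tcp_rot: [-0.001, 0.702, 0.712, 0.0]
force: [-1.9, -0.8, 0.4]
gripper_width: 0.699
grasp_force: 0.0
```

>>> arm_command:
  moves:
    - {"gripper":0.7,"linear":[0,0,0],"delta_rot":[0,0,-0.148]}
    - {"gripper":0.7,"linear":[27,27,0],"delta_rot":[0,0,0]}
    - {"gripper":0.7,"linear":[27,27,0],"delta_rot":[0,0,0]}
    - {"gripper":0.7,"linear":[27,27,0],"delta_rot":[0,0,0]}
    - {"gripper":0.7,"linear":[27,27,0],"delta_rot":[0,0,0]}
    - {"gripper":0.7,"linear":[27,27,0],"delta_rot":[0,0,0]}
    - {"gripper":0.7,"linear":[27,27,0],"delta_rot":[0,0,0]}
    - {"gripper":0.7,"linear":[27,27,0],"delta_rot":[0,0,0]}

```text
time: 1.7
tcp_pos: [360.9, -293.8, 230.8]
tcp_rot: [-0.0, 0.65, 0.76, 0.0]
force: [0.1, -1.2, 0.4]
gripper_width: 0.7
grasp_force: 0.0
```

>>> arm_command:
  moves:
    - {"gripper":0.7,"linear":[30,30,0],"delta_rot":[0,0,0]}
    - {"gripper":0.7,"linear":[30,30,0],"delta_rot":[0,0,0]}
    - {"gripper":0.7,"linear":[30,30,0],"delta_rot":[0,0,0]}
    - {"gripper":0.7,"linear":[30,30,0],"delta_rot":[0,0,0]}
    - {"gripper":0.7,"linear":[30,30,0],"delta_rot":[0,0,0]}
    - {"gripper":0.7,"linear":[30,30,0],"delta_rot":[0,0,0]}
    - {"gripper":0.7,"linear":[30,30,0],"delta_rot":[0,0,0]}
    - {"gripper":0.7,"linear":[0,0,0],"delta_rot":[0,0,0]}

```text
time: 2.5
tcp_pos: [537.1, -51.2, 230.0]
tcp_rot: [-0.001, 0.648, 0.762, 0.001]
force: [0.4, -0.5, 0.6]
gripper_width: 0.699
grasp_force: 0.0
```

```bash
python3 - <<'E'
from h import *
im,p=snap("wrist","pics/w0.png"); go(556.3,-7)
for X in [(556.3,-7,75),(547.5,48,75),(537.5,103,75)]: print(w2pix(p,X))
E
```

```text
pos [536.  -53.3 230.2] heading 1.7301 tilt [-0.002   0.0004] t 2.55 w 0.701 gf 0.0 F [-0.2 -0.6  0.2]
shift tool 42.5 27.4 -0.0 rotz 0.0
[308.55164935 142.30175887]
[310.87723893  71.79036992]
[312.04479646  -9.91286185]
```

View pics/w0.png

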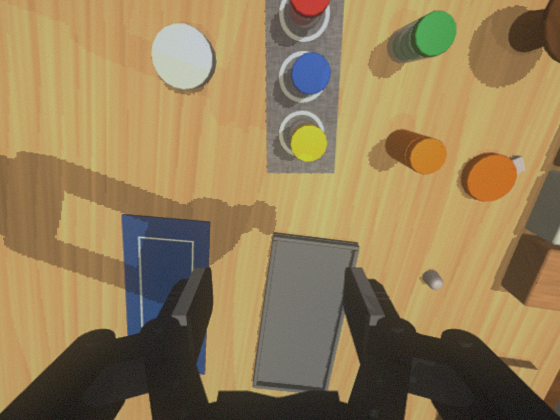

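The wrist view shows the yellow lid at (309,143), blue at (311,73) and red at (310,0). All three agree with the predictions, so I'm going down on yellow.

>>> arm_command:
  moves:
    - {"gripper":0.7,"linear":[21,14,0],"delta_rot":[0,0,0]}
    - {"gripper":0.7,"linear":[21.5,13.5,20],"delta_rot":[0,0,0]}
    - {"gripper":0.7,"linear":[0,0,40],"delta_rot":[0,0,0]}
    - {"gripper":0.7,"linear":[0,0,40],"delta_rot":[0,0,0]}
    - {"gripper":0.7,"linear":[0,0,40],"delta_rot":[0,0,0]}
    - {"gripper":0.7,"linear":[0,0,30],"delta_rot":[0,0,0]}
    - {"gripper":0.7,"linear":[0,0,20],"delta_rot":[0,0,0]}
    - {"gripper":0.7,"linear":[0,0,8],"delta_rot":[0,0,0]}

```text
time: 3.35
tcp_pos: [553.4, -10.2, 30.1]
tcp_rot: [-0.002, 0.651, 0.759, -0.002]
force: [0.2, 0.7, 0.4]
gripper_width: 0.697
grasp_force: 0.0
```

```bash
python3 - <<'E'
from h import *
go(556.3,-7)
E
```

```text
pos [553.4 -10.2  30.1] heading 1.7243 tilt [-0.0061  0.0002] t 3.35 w 0.697 gf 0.0 F [0.2 0.7 0.4]
shift tool 2.7 3.4 -0.0 rotz 0.0
```

>>> arm_command:
  moves:
    - {"gripper":0.7,"linear":[2.5,3,0],"delta_rot":[0,0,0]}
    - {"gripper":0.7,"linear":[0,0,0],"delta_rot":[0,0,0]}

```text
time: 3.55
tcp_pos: [559.8, -6.6, 34.7]
tcp_rot: [0.001, 0.65, 0.76, 0.001]
force: [-0.2, -0.2, -0.0]
gripper_width: 0.704
grasp_force: 0.0
```

```bash
python3 - <<'E'
from h import *
go(556.3,-7)
E
```

```text
pos [559.8  -6.6  34.7] heading 1.7254 tilt [ 0.0025 -0.0003] t 3.55 w 0.704 gf 0.0 F [-0.2 -0.2 -0. ]
shift tool 0.1 -3.5 -0.0 rotz 0.0
```

>>> arm_command:
  moves:
    - {"gripper":0.7,"linear":[0,0,0],"delta_rot":[0,0,0]}
    - {"gripper":0.7,"linear":[0,0,0],"delta_rot":[0,0,0]}
    - {"gripper":0.7,"linear":[0,0,0],"delta_rot":[0,0,0]}

```text
time: 3.85
tcp_pos: [559.3, -6.3, 34.4]
tcp_rot: [0.001, 0.65, 0.76, 0.0]
force: [0.5, 0.5, 0.5]
gripper_width: 0.698
grasp_force: 0.0
```

```bash
python3 - <<'E'
from h import *
go(556.3,-7)
E
```

```text
pos [559.3  -6.3  34.4] heading 1.7259 tilt [ 0.0019 -0.0004] t 3.85 w 0.698 gf 0.0 F [0.5 0.5 0.5]
shift tool -0.2 -3.1 -0.0 rotz 0.0
```

>>> arm_command:
  moves:
    - {"gripper":0.7,"linear":[0,-3,3],"delta_rot":[0,0,0]}
    - {"gripper":0.7,"linear":[0,0,0],"delta_rot":[0,0,0]}
    - {"gripper":0,"linear":[0,0,0],"delta_rot":[0,0,0]}
    - {"gripper":0,"linear":[0,0,0],"delta_rot":[0,0,0]}
    - {"gripper":0,"linear":[0,0,0],"delta_rot":[0,0,0]}
    - {"gripper":0,"linear":[0,0,0],"delta_rot":[0,0,0]}
    - {"gripper":0,"linear":[0,0,0],"delta_rot":[0,0,0]}
    - {"gripper":0,"linear":[0,0,0],"delta_rot":[0,0,0]}

```text
time: 4.65
tcp_pos: [555.9, -6.7, 30.4]
tcp_rot: [0.0, 0.65, 0.76, 0.0]
force: [-0.9, -0.2, 0.4]
gripper_width: 0.362
grasp_force: 59.3
```

```bash
python3 - <<'E'
from h import *
go(596.5,-296,140,1.597)
E
```

```text
pos [555.9  -6.7  30.4] heading 1.7258 tilt [ 0.0004 -0.0001] t 4.65 w 0.362 gf 59.3 F [-0.9 -0.2  0.4]
shift tool -290.2 33.0 -109.6 rotz 0.1288
```

>>> arm_command:
  moves:
    - {"gripper":0,"linear":[0,0,-20],"delta_rot":[0,0,0]}
    - {"gripper":0,"linear":[0,0,-30],"delta_rot":[0,0,0]}
    - {"gripper":0,"linear":[0,0,-30],"delta_rot":[0,0,0]}
    - {"gripper":0,"linear":[0,0,-25],"delta_rot":[0,0,0.065]}
    - {"gripper":0,"linear":[0,0,0],"delta_rot":[0,0,0.064]}
    - {"gripper":0,"linear":[-15,0,0],"delta_rot":[0,0,0]}
    - {"gripper":0,"linear":[-30,0,0],"delta_rot":[0,0,0]}
    - {"gripper":0,"linear":[-35,5,0],"delta_rot":[0,0,0]}

```text
time: 5.45
tcp_pos: [561.7, -87.3, 134.0]
tcp_rot: [-0.001, 0.697, 0.717, -0.001]
force: [1.2, -0.0, 0.6]
gripper_width: 0.357
grasp_force: 59.3
```

>>> arm_command:
  moves:
    - {"gripper":0,"linear":[-35,5,0],"delta_rot":[0,0,0]}
    - {"gripper":0,"linear":[-35,5,0],"delta_rot":[0,0,0]}
    - {"gripper":0,"linear":[-35,5,0],"delta_rot":[0,0,0]}
    - {"gripper":0,"linear":[-35,5,0],"delta_rot":[0,0,0]}
    - {"gripper":0,"linear":[-35,5,0],"delta_rot":[0,0,0]}
    - {"gripper":0,"linear":[-25,3,0],"delta_rot":[0,0,0]}
    - {"gripper":0,"linear":[-10,0,0],"delta_rot":[0,0,0]}
    - {"gripper":0,"linear":[0,0,0],"delta_rot":[0,0,0]}

```text
time: 6.25
tcp_pos: [595.1, -297.3, 133.7]
tcp_rot: [-0.001, 0.698, 0.716, -0.0]
force: [0.3, 0.3, -1.0]
gripper_width: 0.359
grasp_force: 59.3
```

>>> arm_command:
  moves:
    - {"gripper":0,"linear":[0,0,0],"delta_rot":[0,0,0]}

```text
time: 6.35
tcp_pos: [595.7, -295.0, 134.6]
tcp_rot: [-0.001, 0.698, 0.716, 0.0]
force: [0.4, 0.5, -0.5]
gripper_width: 0.36
grasp_force: 59.3
```

```bash
python3 - <<'E'
from h import *
im,p=snap("wrist","pics/w1.png");go(596.5,-296,37,1.597)
im,p=snap("scene","pics/s1.png")
E
```

```text
pos [ 596.  -294.5  134.9] heading 1.5981 tilt [-0.0008  0.0011] t 6.4 w 0.362 gf 59.3 F [ 0.8  0.4 -1. ]
shift tool -1.5 0.5 97.9 rotz 0.0011
```

View pics/s1.png

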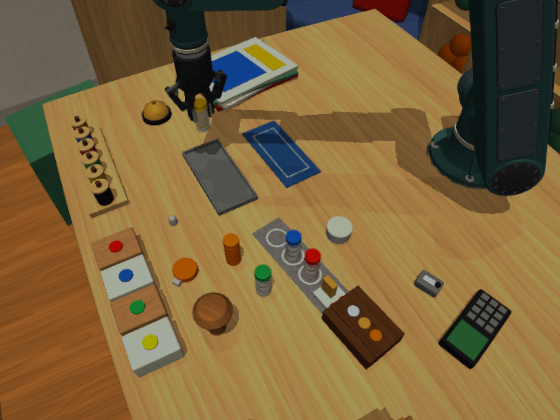

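The scene view shows the yellow tube held at (202,110), above the far end of the tray. Lowering it now.

>>> arm_command:
  moves:
    - {"gripper":0,"linear":[-1.5,0.5,35],"delta_rot":[0,0,0]}
    - {"gripper":0,"linear":[0,0,35],"delta_rot":[0,0,0]}
    - {"gripper":0,"linear":[0,0,18],"delta_rot":[0,0,0]}
    - {"gripper":0,"linear":[0,0,8],"delta_rot":[0,0,0]}
    - {"gripper":0,"linear":[0,0,2.5],"delta_rot":[0,0,0]}
    - {"gripper":0,"linear":[0,0,0],"delta_rot":[0,0,0]}
    - {"gripper":0,"linear":[0,0,0],"delta_rot":[0,0,0]}

```text
time: 7.15
tcp_pos: [597.9, -297.6, 39.0]
tcp_rot: [0.002, 0.698, 0.716, 0.0]
force: [-0.3, -0.6, 0.2]
gripper_width: 0.36
grasp_force: 59.4
```

>>> arm_command:
  moves:
    - {"gripper":0.45,"linear":[0,0,0],"delta_rot":[0,0,0]}
    - {"gripper":0.7,"linear":[0,0,0],"delta_rot":[0,0,0]}
    - {"gripper":0.7,"linear":[0,0,0],"delta_rot":[0,0,0]}
    - {"gripper":0.7,"linear":[0,0,0],"delta_rot":[0,0,0]}
    - {"gripper":0.7,"linear":[0,0,-25],"delta_rot":[0,0,0]}
    - {"gripper":0.7,"linear":[0,0,-35],"delta_rot":[0,0,0]}
    - {"gripper":0.7,"linear":[0,0,-35],"delta_rot":[0,0,0]}
    - {"gripper":0.7,"linear":[0,0,0],"delta_rot":[0,0,0]}

```text
time: 7.95
tcp_pos: [599.8, -299.1, 139.7]
tcp_rot: [0.006, 0.698, 0.716, 0.001]
force: [0.3, 0.5, 0.0]
gripper_width: 0.696
grasp_force: 0.0
```

>>> arm_command:
  moves:
    - {"gripper":0.7,"linear":[0,0,0],"delta_rot":[0,0,0]}

```text
time: 8.05
tcp_pos: [597.5, -297.7, 133.6]
tcp_rot: [0.002, 0.698, 0.716, 0.0]
force: [-0.5, 0.5, -0.3]
gripper_width: 0.694
grasp_force: 0.0
```

```bash
python3 - <<'E'
from h import *
go(547.5,48,31,1.727)
E
```

```text
pos [ 597.5 -297.7  133.6] heading 1.5967 tilt [ 0.0029 -0.0019] t 8.05 w 0.694 gf 0.0 F [-0.5  0.5 -0.3]
shift tool 349.3 4.4 102.6 rotz -0.1303
```

>>> arm_command:
  moves:
    - {"gripper":0.7,"linear":[0,0,0],"delta_rot":[0,0,-0.065]}
    - {"gripper":0.7,"linear":[0,0,0],"delta_rot":[0,0,-0.065]}
    - {"gripper":0.7,"linear":[20,0,0],"delta_rot":[0,0,0]}
    - {"gripper":0.7,"linear":[40,1,0],"delta_rot":[0,0,0]}
    - {"gripper":0.7,"linear":[40,1,0],"delta_rot":[0,0,0]}
    - {"gripper":0.7,"linear":[40,1,0],"delta_rot":[0,0,0]}
    - {"gripper":0.7,"linear":[40,1,0],"delta_rot":[0,0,0]}
    - {"gripper":0.7,"linear":[40,0,0],"delta_rot":[0,0,0]}

```text
time: 8.85
tcp_pos: [565.0, -77.5, 129.5]
tcp_rot: [-0.002, 0.65, 0.76, -0.001]
force: [0.1, 0.2, -0.4]
gripper_width: 0.703
grasp_force: 0.0
```

>>> arm_command:
  moves:
    - {"gripper":0.7,"linear":[40,0,0],"delta_rot":[0,0,0]}
    - {"gripper":0.7,"linear":[40,0,0],"delta_rot":[0,0,0]}
    - {"gripper":0.7,"linear":[30,0,0],"delta_rot":[0,0,0]}
    - {"gripper":0.7,"linear":[15,0,0],"delta_rot":[0,0,0]}
    - {"gripper":0.7,"linear":[4,0,0],"delta_rot":[0,0,0]}
    - {"gripper":0.7,"linear":[0,0,0],"delta_rot":[0,0,0]}
    - {"gripper":0.7,"linear":[0,0,0],"delta_rot":[0,0,0]}

```text
time: 9.55
tcp_pos: [546.7, 46.8, 131.4]
tcp_rot: [0.0, 0.65, 0.76, -0.001]
force: [-0.4, 1.0, 0.9]
gripper_width: 0.701
grasp_force: 0.0
```

```bash
python3 - <<'E'
from h import *
go(547.5,48,31,1.727)
E
```

```text
pos [546.7  46.8 131.4] heading 1.7254 tilt [-0.0005 -0.0009] t 9.55 w 0.701 gf 0.0 F [-0.4  1.   0.9]
shift tool 1.1 1.0 100.4 rotz -0.0016
```

>>> arm_command:
  moves:
    - {"gripper":0.7,"linear":[1,1,35],"delta_rot":[0,0,0]}
    - {"gripper":0.7,"linear":[0,0,35],"delta_rot":[0,0,0]}
    - {"gripper":0.7,"linear":[0,0,20],"delta_rot":[0,0,0]}
    - {"gripper":0.7,"linear":[0,0,10],"delta_rot":[0,0,0]}
    - {"gripper":0.7,"linear":[0,0,0],"delta_rot":[0,0,0]}
    - {"gripper":0.7,"linear":[0,0,0],"delta_rot":[0,0,0]}
    - {"gripper":0.7,"linear":[0,0,0],"delta_rot":[0,0,0]}

```text
time: 10.25
tcp_pos: [548.9, 48.9, 33.7]
tcp_rot: [0.001, 0.65, 0.76, 0.001]
force: [-0.2, 0.5, 0.7]
gripper_width: 0.699
grasp_force: 0.0
```

```bash
python3 - <<'E'
from h import *
go(547.5,48,31,1.727)
E
```

```text
pos [548.9  48.9  33.7] heading 1.7263 tilt [ 0.0037 -0.0002] t 10.25 w 0.699 gf 0.0 F [-0.2  0.5  0.7]
shift tool -0.7 -1.5 2.7 rotz -0.0007
```

>>> arm_command:
  moves:
    - {"gripper":0.7,"linear":[-0.5,-1.5,2],"delta_rot":[0,0,0]}
    - {"gripper":0,"linear":[0,0,0],"delta_rot":[0,0,0]}
    - {"gripper":0,"linear":[0,0,0],"delta_rot":[0,0,0]}
    - {"gripper":0,"linear":[0,0,0],"delta_rot":[0,0,0]}
    - {"gripper":0,"linear":[0,0,0],"delta_rot":[0,0,0]}
    - {"gripper":0,"linear":[0,0,0],"delta_rot":[0,0,0]}
    - {"gripper":0,"linear":[0,0,0],"delta_rot":[0,0,0]}

```text
time: 10.95
tcp_pos: [546.3, 48.6, 30.3]
tcp_rot: [0.0, 0.65, 0.76, 0.0]
force: [-0.4, 0.2, 3.4]
gripper_width: 0.36
grasp_force: 59.2
```

```bash
python3 - <<'E'
from h import *
go(594.8,-231,140,1.597)
E
```

```text
pos [546.3  48.6  30.3] heading 1.7269 tilt [ 0.0009 -0.0001] t 10.95 w 0.36 gf 59.2 F [-0.4  0.2  3.4]
shift tool -280.8 41.2 -109.7 rotz 0.1299
```

>>> arm_command:
  moves:
    - {"gripper":0,"linear":[0,0,-20],"delta_rot":[0,0,0]}
    - {"gripper":0,"linear":[0,0,-30],"delta_rot":[0,0,0]}
    - {"gripper":0,"linear":[0,0,-30],"delta_rot":[0,0,0]}
    - {"gripper":0,"linear":[0,0,-25],"delta_rot":[0,0,0.065]}
    - {"gripper":0,"linear":[0,0,0],"delta_rot":[0,0,0.065]}
    - {"gripper":0,"linear":[-15,0,0],"delta_rot":[0,0,0]}
    - {"gripper":0,"linear":[-30,5,0],"delta_rot":[0,0,0]}
    - {"gripper":0,"linear":[-35,6,0],"delta_rot":[0,0,0]}

```text
time: 11.75
tcp_pos: [558.0, -32.0, 133.1]
tcp_rot: [-0.001, 0.697, 0.717, -0.001]
force: [0.7, 0.8, -0.9]
gripper_width: 0.362
grasp_force: 59.3
```

>>> arm_command:
  moves:
    - {"gripper":0,"linear":[-35,6,0],"delta_rot":[0,0,0]}
    - {"gripper":0,"linear":[-35,6,0],"delta_rot":[0,0,0]}
    - {"gripper":0,"linear":[-35,6,0],"delta_rot":[0,0,0]}
    - {"gripper":0,"linear":[-35,6,0],"delta_rot":[0,0,0]}
    - {"gripper":0,"linear":[-30,6,0],"delta_rot":[0,0,0]}
    - {"gripper":0,"linear":[-20,0,0],"delta_rot":[0,0,0]}
    - {"gripper":0,"linear":[-11,0,0],"delta_rot":[0,0,0]}
    - {"gripper":0,"linear":[0,0,0],"delta_rot":[0,0,0]}

```text
time: 12.55
tcp_pos: [593.4, -232.4, 133.8]
tcp_rot: [-0.001, 0.698, 0.716, -0.0]
force: [-0.6, 0.5, -1.3]
gripper_width: 0.362
grasp_force: 59.4
```

>>> arm_command:
  moves:
    - {"gripper":0,"linear":[0,0,0],"delta_rot":[0,0,0]}
    - {"gripper":0,"linear":[0,0,0],"delta_rot":[0,0,0]}

```text
time: 12.75
tcp_pos: [594.2, -229.8, 134.9]
tcp_rot: [-0.0, 0.697, 0.717, 0.0]
force: [0.7, -0.7, -0.4]
gripper_width: 0.36
grasp_force: 59.4
```

```bash
python3 - <<'E'
from h import *
go(594.8,-231,36.5,1.597)
E
```

```text
pos [ 594.2 -229.8  134.9] heading 1.5986 tilt [-0.0001  0.0006] t 12.75 w 0.36 gf 59.4 F [ 0.7 -0.7 -0.4]
shift tool -1.2 0.6 98.4 rotz 0.0016
```

>>> arm_command:
  moves:
    - {"gripper":0,"linear":[-1,0.5,35],"delta_rot":[0,0,0]}
    - {"gripper":0,"linear":[0,0,35],"delta_rot":[0,0,0]}
    - {"gripper":0,"linear":[0,0,18],"delta_rot":[0,0,0]}
    - {"gripper":0,"linear":[0,0,8],"delta_rot":[0,0,0]}
    - {"gripper":0,"linear":[0,0,3],"delta_rot":[0,0,0]}
    - {"gripper":0,"linear":[0,0,0],"delta_rot":[0,0,0]}
    - {"gripper":0,"linear":[0,0,0],"delta_rot":[0,0,0]}

```text
time: 13.45
tcp_pos: [595.9, -232.5, 37.6]
tcp_rot: [0.002, 0.698, 0.716, 0.0]
force: [-0.3, -0.4, -0.0]
gripper_width: 0.355
grasp_force: 59.6
```

>>> arm_command:
  moves:
    - {"gripper":0.45,"linear":[0,0,0],"delta_rot":[0,0,0]}
    - {"gripper":0.7,"linear":[0,0,0],"delta_rot":[0,0,0]}
    - {"gripper":0.7,"linear":[0,0,0],"delta_rot":[0,0,0]}
    - {"gripper":0.7,"linear":[0,0,0],"delta_rot":[0,0,0]}
    - {"gripper":0.7,"linear":[0,0,-25],"delta_rot":[0,0,0]}
    - {"gripper":0.7,"linear":[0,0,-35],"delta_rot":[0,0,0]}
    - {"gripper":0.7,"linear":[0,0,-35],"delta_rot":[0,0,0]}
    - {"gripper":0.7,"linear":[0,0,0],"delta_rot":[0,0,0]}

```text
time: 14.25
tcp_pos: [598.0, -233.9, 138.4]
tcp_rot: [0.006, 0.698, 0.716, 0.002]
force: [0.2, -0.3, 0.0]
gripper_width: 0.698
grasp_force: 0.0
```

>>> arm_command:
  moves:
    - {"gripper":0.7,"linear":[0,0,0],"delta_rot":[0,0,0]}

```text
time: 14.35
tcp_pos: [595.5, -232.7, 132.5]
tcp_rot: [0.002, 0.698, 0.716, 0.0]
force: [-0.8, 0.3, -0.8]
gripper_width: 0.701
grasp_force: 0.0
```

```bash
python3 - <<'E'
from h import *
go(537,103,31,1.727)
E
```

```text
pos [ 595.5 -232.7  132.5] heading 1.5968 tilt [ 0.0029 -0.0015] t 14.35 w 0.701 gf 0.0 F [-0.8  0.3 -0.8]
shift tool 340.7 -5.5 101.5 rotz -0.1302
```

>>> arm_command:
  moves:
    - {"gripper":0.7,"linear":[0,0,0],"delta_rot":[0,0,-0.065]}
    - {"gripper":0.7,"linear":[0,0,0],"delta_rot":[0,0,-0.065]}
    - {"gripper":0.7,"linear":[20,0,0],"delta_rot":[0,0,0]}
    - {"gripper":0.7,"linear":[40,-1,0],"delta_rot":[0,0,0]}
    - {"gripper":0.7,"linear":[40,-1,0],"delta_rot":[0,0,0]}
    - {"gripper":0.7,"linear":[40,-1,0],"delta_rot":[0,0,0]}
    - {"gripper":0.7,"linear":[40,-1,0],"delta_rot":[0,0,0]}
    - {"gripper":0.7,"linear":[40,-1,0],"delta_rot":[0,0,0]}

```text
time: 15.15
tcp_pos: [553.8, -13.0, 129.3]
tcp_rot: [-0.001, 0.65, 0.76, -0.001]
force: [0.5, 1.0, -0.2]
gripper_width: 0.701
grasp_force: 0.0
```

>>> arm_command:
  moves:
    - {"gripper":0.7,"linear":[40,0,0],"delta_rot":[0,0,0]}
    - {"gripper":0.7,"linear":[40,0,0],"delta_rot":[0,0,0]}
    - {"gripper":0.7,"linear":[25,0,0],"delta_rot":[0,0,0]}
    - {"gripper":0.7,"linear":[12,0,0],"delta_rot":[0,0,0]}
    - {"gripper":0.7,"linear":[4,0,0],"delta_rot":[0,0,0]}
    - {"gripper":0.7,"linear":[0,0,0],"delta_rot":[0,0,0]}
    - {"gripper":0.7,"linear":[0,0,0],"delta_rot":[0,0,0]}

```text
time: 15.85
tcp_pos: [536.9, 102.7, 130.5]
tcp_rot: [0.0, 0.65, 0.76, -0.0]
force: [-1.0, -0.2, 0.2]
gripper_width: 0.697
grasp_force: 0.0
```

```bash
python3 - <<'E'
from h import *
go(537,103,31,1.727)
E
```

```text
pos [536.9 102.7 130.5] heading 1.7253 tilt [-0.0004 -0.0007] t 15.85 w 0.697 gf 0.0 F [-1.  -0.2  0.2]
shift tool 0.2 0.1 99.5 rotz -0.0017
```

>>> arm_command:
  moves:
    - {"gripper":0.7,"linear":[0,0,35],"delta_rot":[0,0,0]}
    - {"gripper":0.7,"linear":[0,0,35],"delta_rot":[0,0,0]}
    - {"gripper":0.7,"linear":[0,0,20],"delta_rot":[0,0,0]}
    - {"gripper":0.7,"linear":[0,0,10],"delta_rot":[0,0,0]}
    - {"gripper":0.7,"linear":[0,0,0],"delta_rot":[0,0,0]}
    - {"gripper":0.7,"linear":[0,0,0],"delta_rot":[0,0,0]}
    - {"gripper":0.7,"linear":[0,0,0],"delta_rot":[0,0,0]}
    - {"gripper":0.7,"linear":[0,0,0],"delta_rot":[0,0,0]}

```text
time: 16.65
tcp_pos: [538.0, 103.8, 32.4]
tcp_rot: [0.001, 0.65, 0.76, 0.001]
force: [0.4, -0.2, -0.9]
gripper_width: 0.697
grasp_force: 0.0
```

```bash
python3 - <<'E'
from h import *
go(537,103,31,1.727)
E
```

```text
pos [538.  103.8  32.4] heading 1.7267 tilt [0.0031 0.0001] t 16.65 w 0.697 gf 0.0 F [ 0.4 -0.2 -0.9]
shift tool -0.6 -1.1 1.4 rotz -0.0003
```

>>> arm_command:
  moves:
    - {"gripper":0.7,"linear":[-0.5,-1,1],"delta_rot":[0,0,0]}
    - {"gripper":0,"linear":[0,0,0],"delta_rot":[0,0,0]}
    - {"gripper":0,"linear":[0,0,0],"delta_rot":[0,0,0]}
    - {"gripper":0,"linear":[0,0,0],"delta_rot":[0,0,0]}
    - {"gripper":0,"linear":[0,0,0],"delta_rot":[0,0,0]}
    - {"gripper":0,"linear":[0,0,0],"delta_rot":[0,0,0]}
    - {"gripper":0,"linear":[0,0,0],"delta_rot":[0,0,0]}

```text
time: 17.35
tcp_pos: [536.2, 103.2, 30.1]
tcp_rot: [0.0, 0.65, 0.76, 0.0]
force: [-0.3, 0.7, 2.1]
gripper_width: 0.357
grasp_force: 59.4
```

```bash
python3 - <<'E'
from h import *
go(593.1,-166,140,1.597)
E
```

```text
pos [536.2 103.2  30.1] heading 1.7268 tilt [0.0006 0.    ] t 17.35 w 0.357 gf 59.4 F [-0.3  0.7  2.1]
shift tool -270.6 49.8 -109.9 rotz 0.1298
```

Red was gripped with the TCP at (536.2, 103.2).

>>> arm_command:
  moves:
    - {"gripper":0,"linear":[0,0,-20],"delta_rot":[0,0,0]}
    - {"gripper":0,"linear":[0,0,-30],"delta_rot":[0,0,0]}
    - {"gripper":0,"linear":[0,0,-30],"delta_rot":[0,0,0]}
    - {"gripper":0,"linear":[0,0,-25],"delta_rot":[0,0,0.065]}
    - {"gripper":0,"linear":[0,0,0],"delta_rot":[0,0,0.065]}
    - {"gripper":0,"linear":[-15,0,0],"delta_rot":[0,0,0]}
    - {"gripper":0,"linear":[-30,7,0],"delta_rot":[0,0,0]}
    - {"gripper":0,"linear":[-35,7,0],"delta_rot":[0,0,0]}

```text
time: 18.15
tcp_pos: [551.0, 22.6, 133.2]
tcp_rot: [-0.001, 0.697, 0.717, -0.001]
force: [0.5, 0.2, -0.9]
gripper_width: 0.364
grasp_force: 59.4
```

>>> arm_command:
  moves:
    - {"gripper":0,"linear":[-35,7,0],"delta_rot":[0,0,0]}
    - {"gripper":0,"linear":[-35,7,0],"delta_rot":[0,0,0]}
    - {"gripper":0,"linear":[-35,7,0],"delta_rot":[0,0,0]}
    - {"gripper":0,"linear":[-35,7,0],"delta_rot":[0,0,0]}
    - {"gripper":0,"linear":[-30,8,0],"delta_rot":[0,0,0]}
    - {"gripper":0,"linear":[-15,0,0],"delta_rot":[0,0,0]}
    - {"gripper":0,"linear":[-6,0,0],"delta_rot":[0,0,0]}
    - {"gripper":0,"linear":[0,0,0],"delta_rot":[0,0,0]}

```text
time: 18.95
tcp_pos: [592.1, -166.7, 133.9]
tcp_rot: [-0.001, 0.698, 0.716, -0.0]
force: [-1.0, 0.3, -0.0]
gripper_width: 0.357
grasp_force: 59.4
```

>>> arm_command:
  moves:
    - {"gripper":0,"linear":[0,0,0],"delta_rot":[0,0,0]}
    - {"gripper":0,"linear":[0,0,0],"delta_rot":[0,0,0]}

```text
time: 19.15
tcp_pos: [592.8, -165.0, 134.9]
tcp_rot: [-0.0, 0.697, 0.717, 0.0]
force: [-0.5, -0.7, -0.1]
gripper_width: 0.36
grasp_force: 59.4
```

```bash
python3 - <<'E'
from h import *
go(593.1,-166,36.5,1.597)
E
```

```text
pos [ 592.8 -165.   134.9] heading 1.5987 tilt [-0.0001  0.0004] t 19.15 w 0.36 gf 59.4 F [-0.5 -0.7 -0.1]
shift tool -1.0 0.3 98.4 rotz 0.0017
```

>>> arm_command:
  moves:
    - {"gripper":0,"linear":[-1,0,35],"delta_rot":[0,0,0]}
    - {"gripper":0,"linear":[0,0,35],"delta_rot":[0,0,0]}
    - {"gripper":0,"linear":[0,0,18],"delta_rot":[0,0,0]}
    - {"gripper":0,"linear":[0,0,8],"delta_rot":[0,0,0]}
    - {"gripper":0,"linear":[0,0,3],"delta_rot":[0,0,0]}
    - {"gripper":0,"linear":[0,0,0],"delta_rot":[0,0,0]}
    - {"gripper":0,"linear":[0,0,0],"delta_rot":[0,0,0]}

```text
time: 19.85
tcp_pos: [594.2, -167.6, 37.7]
tcp_rot: [0.002, 0.698, 0.716, 0.001]
force: [0.1, 0.1, -0.4]
gripper_width: 0.363
grasp_force: 59.4
```

>>> arm_command:
  moves:
    - {"gripper":0.45,"linear":[0,0,0],"delta_rot":[0,0,0]}
    - {"gripper":0.7,"linear":[0,0,0],"delta_rot":[0,0,0]}
    - {"gripper":0.7,"linear":[0,0,0],"delta_rot":[0,0,0]}
    - {"gripper":0.7,"linear":[0,0,0],"delta_rot":[0,0,0]}
    - {"gripper":0.7,"linear":[0,0,-25],"delta_rot":[0,0,0]}
    - {"gripper":0.7,"linear":[0,0,-35],"delta_rot":[0,0,0]}
    - {"gripper":0.7,"linear":[0,0,-35],"delta_rot":[0,0,0]}
    - {"gripper":0.7,"linear":[0,0,0],"delta_rot":[0,0,0]}

```text
time: 20.65
tcp_pos: [596.4, -168.8, 138.2]
tcp_rot: [0.006, 0.698, 0.716, 0.003]
force: [0.5, -1.0, 0.6]
gripper_width: 0.7
grasp_force: 0.0
```

>>> arm_command:
  moves:
    - {"gripper":0.7,"linear":[0,0,0],"delta_rot":[0,0,-0.065]}
    - {"gripper":0.7,"linear":[0,0,0],"delta_rot":[0,0,-0.065]}
    - {"gripper":0.7,"linear":[20,0,-10],"delta_rot":[0,0,0]}
    - {"gripper":0.7,"linear":[40,0,-10],"delta_rot":[0,0,0]}
    - {"gripper":0.7,"linear":[40,0,-10],"delta_rot":[0,0,0]}
    - {"gripper":0.7,"linear":[40,0,-10],"delta_rot":[0,0,0]}
    - {"gripper":0.7,"linear":[20,0,-10],"delta_rot":[0,0,0]}
    - {"gripper":0.7,"linear":[0,0,0],"delta_rot":[0,0,0]}

```text
time: 21.45
tcp_pos: [568.2, -5.6, 183.2]
tcp_rot: [0.001, 0.648, 0.761, 0.002]
force: [0.4, -0.4, -0.5]
gripper_width: 0.697
grasp_force: 0.0
```

>>> arm_command:
  moves:
    - {"gripper":0.7,"linear":[0,0,0],"delta_rot":[0,0,0]}
    - {"gripper":0.7,"linear":[0,0,0],"delta_rot":[0,0,0]}

```text
time: 21.65
tcp_pos: [567.8, -9.8, 180.2]
tcp_rot: [-0.0, 0.65, 0.76, -0.0]
force: [0.1, -0.1, -1.5]
gripper_width: 0.697
grasp_force: 0.0
```

```bash
python3 - <<'E'
from h import *
im,p=snap("wrist","pics/w2.png");go(528,156.6,15,1.727)
im,p=snap("top","pics/t2.png")
cv2.imwrite("pics/t2c.png",cv2.resize(im[155:330,95:470,::-1],None,fx=2.1,fy=2.1,interpolation=cv2.INTER_CUBIC))
E
```

```text
pos [567.8 -10.1 179.9] heading 1.7254 tilt [-0.0015 -0.0002] t 21.7 w 0.703 gf 0.0 F [0.1 0.1 0.2]
shift tool 170.9 -13.4 164.9 rotz -0.0016
```

View pics/t2c.png

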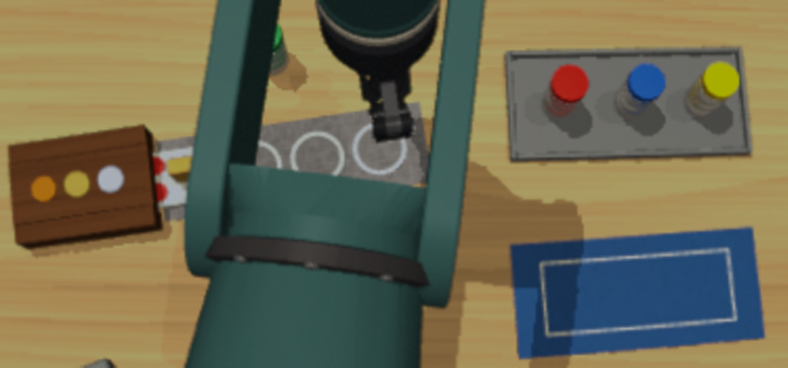

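View pics/w2.png

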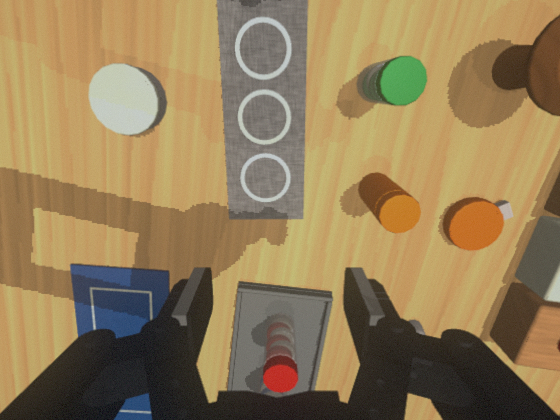

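All three tubes stand in the tray: in the top crop red is at (569,85), blue at (646,82) and yellow at (720,78). The rings are bare in the wrist view, and the fin is just out of view at the top edge.

>>> arm_command:
  moves:
    - {"gripper":0.7,"linear":[25,-3,0],"delta_rot":[0,0,0]}
    - {"gripper":0.7,"linear":[40,-5,0],"delta_rot":[0,0,0]}
    - {"gripper":0.7,"linear":[25,-5,0],"delta_rot":[0,0,0]}
    - {"gripper":0.7,"linear":[10,0,0],"delta_rot":[0,0,0]}
    - {"gripper":0.7,"linear":[0,0,0],"delta_rot":[0,0,0]}
    - {"gripper":0.7,"linear":[0,0,0],"delta_rot":[0,0,0]}
    - {"gripper":0.7,"linear":[0,0,0],"delta_rot":[0,0,0]}

```text
time: 22.45
tcp_pos: [540.2, 86.0, 180.6]
tcp_rot: [0.0, 0.651, 0.759, -0.0]
force: [1.2, 0.0, 0.0]
gripper_width: 0.699
grasp_force: 0.0
```

```bash
python3 - <<'E'
from h import *
im,p=snap("wrist","pics/w3.png");go(528,156.6,15,1.727)
print(w2pix(p,(528,156.6,52)),w2pix(p,(554.7,142.9,10)),w2pix(p,(506,135.9,10)))
import pickle;pickle.dump(p,open("p3.pkl","wb"))
E
```

```text
pos [540.2  86.1 180.6] heading 1.725 tilt [-0.0001 -0.0005] t 22.5 w 0.702 gf 0.0 F [ 0.5 -0.   0.6]
shift tool 71.5 -1.1 165.6 rotz -0.002
[276.32844591 104.99243855] [304.05817065 123.78971017] [248.23939429 123.10809523]
```

View pics/w3.png

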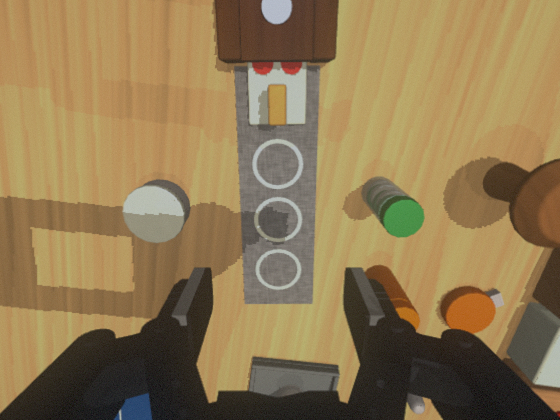

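The wrist view shows the fin at about (277,105) and the slide's front edge at row 124. Both match the prediction, so I'm going down on the fin.

>>> arm_command:
  moves:
    - {"gripper":0.6,"linear":[30,0,0],"delta_rot":[0,0,0]}
    - {"gripper":0.6,"linear":[30,-1,20],"delta_rot":[0,0,0]}
    - {"gripper":0.6,"linear":[12,0,30],"delta_rot":[0,0,0]}
    - {"gripper":0.6,"linear":[0,0,35],"delta_rot":[0,0,0]}
    - {"gripper":0.6,"linear":[0,0,25],"delta_rot":[0,0,0]}
    - {"gripper":0.6,"linear":[0,0,0],"delta_rot":[0,0,0]}
    - {"gripper":0.6,"linear":[0,0,0],"delta_rot":[0,0,0]}
    - {"gripper":0.6,"linear":[0,0,0],"delta_rot":[0,0,0]}

```text
time: 23.3
tcp_pos: [529.3, 158.1, 73.0]
tcp_rot: [0.001, 0.65, 0.76, 0.001]
force: [-1.1, 0.4, 0.2]
gripper_width: 0.599
grasp_force: 0.0
```

```bash
python3 - <<'E'
from h import *
go(527.7,157,17,1.727)
E
```

```text
pos [529.3 158.1  73. ] heading 1.726 tilt [0.0039 0.0006] t 23.3 w 0.599 gf 0.0 F [-1.1  0.4  0.2]
shift tool -0.9 -1.8 56.0 rotz -0.001
```

>>> arm_command:
  moves:
    - {"gripper":0.6,"linear":[-0.5,-1,25],"delta_rot":[0,0,0]}
    - {"gripper":0.6,"linear":[0,0,20],"delta_rot":[0,0,0]}
    - {"gripper":0.6,"linear":[0,0,7],"delta_rot":[0,0,0]}
    - {"gripper":0.6,"linear":[0,0,2],"delta_rot":[0,0,0]}
    - {"gripper":0.6,"linear":[0,0,0],"delta_rot":[0,0,0]}
    - {"gripper":0.6,"linear":[0,0,0],"delta_rot":[0,0,0]}
    - {"gripper":0.6,"linear":[0,0,0],"delta_rot":[0,0,0]}
    - {"gripper":0.6,"linear":[0,0,0],"delta_rot":[0,0,0]}

```text
time: 24.1
tcp_pos: [527.2, 157.8, 17.6]
tcp_rot: [0.0, 0.65, 0.76, 0.001]
force: [0.7, -0.1, -0.3]
gripper_width: 0.599
grasp_force: 0.0
```

```bash
python3 - <<'E'
from h import *
go(527.7,157,17,1.727)
E
```

```text
pos [527.2 157.8  17.6] heading 1.7268 tilt [0.0015 0.0002] t 24.1 w 0.599 gf 0.0 F [ 0.7 -0.1 -0.3]
shift tool -0.9 0.4 0.6 rotz -0.0002
```

>>> arm_command:
  moves:
    - {"gripper":0,"linear":[0,0,0],"delta_rot":[0,0,0]}
    - {"gripper":0,"linear":[0,0,0],"delta_rot":[0,0,0]}
    - {"gripper":0,"linear":[0,0,0],"delta_rot":[0,0,0]}
    - {"gripper":0,"linear":[0,0,0],"delta_rot":[0,0,0]}
    - {"gripper":0,"linear":[0,0,0],"delta_rot":[0,0,0]}
    - {"gripper":0,"linear":[0,0,0],"delta_rot":[0,0,0]}
    - {"gripper":0,"linear":[0,0,0],"delta_rot":[0,0,0]}
    - {"gripper":0,"linear":[0,0,0],"delta_rot":[0,0,0]}

```text
time: 24.9
tcp_pos: [527.0, 157.7, 17.0]
tcp_rot: [0.0, 0.65, 0.76, 0.0]
force: [0.6, -0.0, 1.1]
gripper_width: 0.15
grasp_force: 58.8
```

>>> arm_command:
  moves:
    - {"gripper":0,"linear":[-5,0,0],"delta_rot":[0,0,0]}
    - {"gripper":0,"linear":[-10,0,0],"delta_rot":[0,0,0]}
    - {"gripper":0,"linear":[-10,0,0],"delta_rot":[0,0,0]}

```text
time: 25.2
tcp_pos: [530.6, 132.9, 17.1]
tcp_rot: [-0.0, 0.65, 0.76, 0.0]
force: [1.6, -2.6, -0.9]
gripper_width: 0.155
grasp_force: 58.5
```

```bash
python3 - <<'E'
from h import *
go(527.7,157,17,1.727)
E
```

```text
pos [530.6 132.9  17.1] heading 1.7274 tilt [0.0002 0.0007] t 25.2 w 0.155 gf 58.5 F [ 1.6 -2.6 -0.9]
shift tool 24.3 0.8 0.1 rotz 0.0004
```

>>> arm_command:
  moves:
    - {"gripper":0,"linear":[-15,0,0],"delta_rot":[0,0,0]}
    - {"gripper":0,"linear":[-15,0,0],"delta_rot":[0,0,0]}
    - {"gripper":0,"linear":[-15,0,0],"delta_rot":[0,0,0]}
    - {"gripper":0,"linear":[-15,0,0],"delta_rot":[0,0,0]}
    - {"gripper":0,"linear":[-15,0,0],"delta_rot":[0,0,0]}
    - {"gripper":0,"linear":[-15,0,0],"delta_rot":[0,0,0]}
    - {"gripper":0,"linear":[-15,0,0],"delta_rot":[0,0,0]}
    - {"gripper":0,"linear":[-10,0,0],"delta_rot":[0,0,0]}

```text
time: 26.0
tcp_pos: [548.7, 17.9, 17.1]
tcp_rot: [0.0, 0.65, 0.76, 0.0]
force: [2.3, -2.9, -0.3]
gripper_width: 0.157
grasp_force: 58.5
```

>>> arm_command:
  moves:
    - {"gripper":0,"linear":[0,0,0],"delta_rot":[0,0,0]}
    - {"gripper":0,"linear":[0,0,-5],"delta_rot":[0,0,0]}
    - {"gripper":0,"linear":[0,0,-15],"delta_rot":[0,0,0]}
    - {"gripper":0,"linear":[0,0,-20],"delta_rot":[0,0,0]}
    - {"gripper":0,"linear":[0,0,-20],"delta_rot":[0,0,0]}
    - {"gripper":0,"linear":[0,0,-5],"delta_rot":[0,0,0]}
    - {"gripper":0,"linear":[0,0,0],"delta_rot":[0,0,0]}
    - {"gripper":0,"linear":[0,0,0],"delta_rot":[0,0,0]}

```text
time: 26.8
tcp_pos: [547.6, 19.5, 80.8]
tcp_rot: [-0.001, 0.65, 0.76, -0.001]
force: [-0.8, -1.0, -1.2]
gripper_width: 0.154
grasp_force: 58.5
```

```bash
python3 - <<'E'
from h import *
go(431,-295.4,21.5,1.635)
im,p=snap("scene","pics/s4.png")
E
```

```text
pos [547.6  19.5  80.8] heading 1.7271 tilt [-0.002  -0.0002] t 26.8 w 0.154 gf 58.5 F [-0.8 -1.  -1.2]
shift tool -306.8 -136.6 59.3 rotz 0.0921
```

View pics/s4.png

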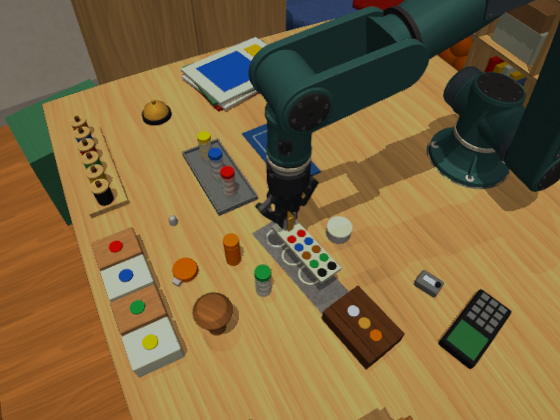

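The scene view shows the slide held level at (308,250), clear of the case, with the tubes still standing in the tray. Carrying it to the mat.

>>> arm_command:
  moves:
    - {"gripper":0,"linear":[-10,-5,0],"delta_rot":[0,0,0.046]}
    - {"gripper":0,"linear":[-20,-9,0],"delta_rot":[0,0,0.046]}
    - {"gripper":0,"linear":[-30,-13,0],"delta_rot":[0,0,0]}
    - {"gripper":0,"linear":[-30,-13,0],"delta_rot":[0,0,0]}
    - {"gripper":0,"linear":[-30,-13,0],"delta_rot":[0,0,0]}
    - {"gripper":0,"linear":[-30,-14,0],"delta_rot":[0,0,0]}
    - {"gripper":0,"linear":[-30,-14,0],"delta_rot":[0,0,0]}
    - {"gripper":0,"linear":[-30,-14,0],"delta_rot":[0,0,0]}

```text
time: 27.65
tcp_pos: [467.3, -198.5, 80.9]
tcp_rot: [-0.001, 0.685, 0.729, -0.0]
force: [0.7, -0.1, -1.7]
gripper_width: 0.152
grasp_force: 58.4
```

>>> arm_command:
  moves:
    - {"gripper":0,"linear":[-30,-14,0],"delta_rot":[0,0,0]}
    - {"gripper":0,"linear":[-30,-14,0],"delta_rot":[0,0,0]}
    - {"gripper":0,"linear":[-20,-9,0],"delta_rot":[0,0,0]}
    - {"gripper":0,"linear":[-12,-4,0],"delta_rot":[0,0,0]}
    - {"gripper":0,"linear":[-5,-1,0],"delta_rot":[0,0,0]}
    - {"gripper":0,"linear":[0,0,0],"delta_rot":[0,0,0]}
    - {"gripper":0,"linear":[0,0,0],"delta_rot":[0,0,0]}
    - {"gripper":0,"linear":[0,0,0],"delta_rot":[0,0,0]}

```text
time: 28.45
tcp_pos: [433.6, -295.4, 81.7]
tcp_rot: [-0.0, 0.684, 0.73, 0.0]
force: [0.3, 0.9, -1.5]
gripper_width: 0.159
grasp_force: 58.5
```

```bash
python3 - <<'E'
from h import *
go(431,-295.4,21.5,1.635)
im,p=snap("wrist","pics/w4.png")
E
```

```text
pos [ 433.6 -295.4   81.7] heading 1.6361 tilt [-0.      0.0004] t 28.45 w 0.159 gf 58.5 F [ 0.3  0.9 -1.5]
shift tool 0.2 -2.6 60.2 rotz 0.0011
```

View pics/w4.png

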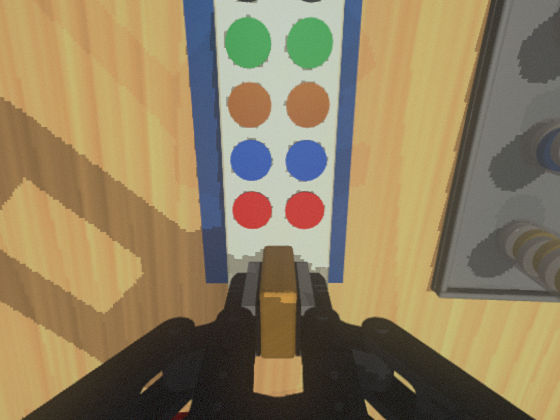

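The slide at (279,200) sits over the mat, level and slightly to the right of centre. I'll shift it 3.5 mm and lower it.

>>> arm_command:
  moves:
    - {"gripper":0,"linear":[0,-2,10],"delta_rot":[0,0,0]}
    - {"gripper":0,"linear":[0,-1.5,20],"delta_rot":[0,0,0]}
    - {"gripper":0,"linear":[0,0,15],"delta_rot":[0,0,0]}
    - {"gripper":0,"linear":[0,0,8],"delta_rot":[0,0,0]}
    - {"gripper":0,"linear":[0,0,4],"delta_rot":[0,0,0]}
    - {"gripper":0,"linear":[0,0,0],"delta_rot":[0,0,0]}
    - {"gripper":0,"linear":[0,0,0],"delta_rot":[0,0,0]}
    - {"gripper":0,"linear":[0,0,0],"delta_rot":[0,0,0]}

```text
time: 29.3
tcp_pos: [430.4, -297.2, 25.8]
tcp_rot: [0.001, 0.684, 0.729, 0.0]
force: [-0.1, -0.0, -2.4]
gripper_width: 0.156
grasp_force: 58.5
```

```bash
python3 - <<'E'
from h import *
go(431,-295.4,20,1.635)
E
```

```text
pos [ 430.4 -297.2   25.8] heading 1.6348 tilt [ 0.0015 -0.0014] t 29.3 w 0.156 gf 58.5 F [-0.1 -0.  -2.4]
shift tool 1.7 0.7 5.8 rotz -0.0002
```

>>> arm_command:
  moves:
    - {"gripper":0,"linear":[1.5,0,2],"delta_rot":[0,0,0]}
    - {"gripper":0,"linear":[0,0,2],"delta_rot":[0,0,0]}
    - {"gripper":0,"linear":[0,0,0],"delta_rot":[0,0,0]}
    - {"gripper":0,"linear":[0,0,0],"delta_rot":[0,0,0]}
    - {"gripper":0,"linear":[0,0,0],"delta_rot":[0,0,0]}

```text
time: 29.8
tcp_pos: [429.7, -295.2, 20.8]
tcp_rot: [0.0, 0.684, 0.729, -0.0]
force: [0.3, 0.4, -2.3]
gripper_width: 0.161
grasp_force: 58.5
```

```bash
python3 - <<'E'
from h import *
go(431,-295.4,20,1.635)
E
```

```text
pos [ 429.7 -295.2   20.8] heading 1.6348 tilt [ 0.     -0.0001] t 29.8 w 0.161 gf 58.5 F [ 0.3  0.4 -2.3]
shift tool -0.3 1.3 0.8 rotz -0.0002
```

>>> arm_command:
  moves:
    - {"gripper":0,"linear":[0,0,0.7],"delta_rot":[0,0,0]}
    - {"gripper":0,"linear":[0,0,0],"delta_rot":[0,0,0]}
    - {"gripper":0.2,"linear":[0,0,0],"delta_rot":[0,0,0]}
    - {"gripper":0.5,"linear":[0,0,0],"delta_rot":[0,0,0]}
    - {"gripper":0.7,"linear":[0,0,0],"delta_rot":[0,0,0]}
    - {"gripper":0.7,"linear":[0,0,0],"delta_rot":[0,0,0]}
    - {"gripper":0.7,"linear":[0,0,0],"delta_rot":[0,0,0]}

```text
time: 30.5
tcp_pos: [429.8, -295.2, 20.3]
tcp_rot: [0.0, 0.684, 0.729, -0.0]
force: [0.1, 0.2, -0.1]
gripper_width: 0.705
grasp_force: 0.0
```

>>> arm_command:
  moves:
    - {"gripper":0.7,"linear":[0,0,-15],"delta_rot":[0,0,0]}
    - {"gripper":0.7,"linear":[0,0,-30],"delta_rot":[0,0,0]}
    - {"gripper":0.7,"linear":[0,0,-35],"delta_rot":[0,0,0]}
    - {"gripper":0.7,"linear":[0,0,-35],"delta_rot":[0,0,0]}
    - {"gripper":0.7,"linear":[0,0,-5],"delta_rot":[0,0,0]}
    - {"gripper":0.7,"linear":[0,0,0],"delta_rot":[0,0,0]}
    - {"gripper":0.7,"linear":[0,0,0],"delta_rot":[0,0,0]}

```text
time: 31.2
tcp_pos: [429.0, -294.6, 138.6]
tcp_rot: [-0.001, 0.684, 0.729, -0.0]
force: [-0.1, -0.0, -0.1]
gripper_width: 0.7
grasp_force: 0.0
```

```bash
python3 - <<'E'
from h import *
go(593.1,-166,138,1.597)
im,p=snap("wrist","pics/w5.png")
for o in (-78,78):
  for q in (-25,25): print(w2pix(p,np.array([427.3,-235.5,13])+o*np.array([-.064,.998,0])+q*np.array([.998,.064,0])).round())
E
```

```text
pos [ 429.  -294.6  138.6] heading 1.6348 tilt [-0.0019  0.0016] t 31.2 w 0.7 gf 0.0 F [-0.1 -0.  -0.1]
shift tool 124.2 167.4 0.6 rotz 0.0378
[250. 220.]
[311. 220.]
[244.   4.]
[318.   4.]
```

View pics/w5.png

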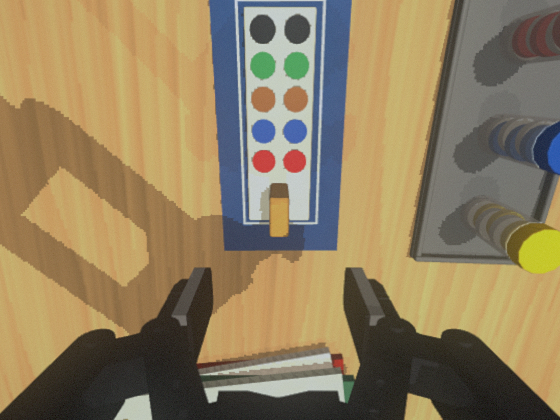

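The slide lies inside the outline, with its plate spanning about (245–315, 8–222). The tubes still stand in the tray, so I'm returning them, red first.

>>> arm_command:
  moves:
    - {"gripper":0.7,"linear":[0,0,0],"delta_rot":[0,0,0.038]}
    - {"gripper":0.7,"linear":[12,18,0],"delta_rot":[0,0,0]}
    - {"gripper":0.7,"linear":[24,33,0],"delta_rot":[0,0,0]}
    - {"gripper":0.7,"linear":[24,33,0],"delta_rot":[0,0,0]}
    - {"gripper":0.7,"linear":[24,33,0],"delta_rot":[0,0,0]}
    - {"gripper":0.7,"linear":[20,28,0],"delta_rot":[0,0,0]}
    - {"gripper":0.7,"linear":[12.5,16,0],"delta_rot":[0,0,0]}
    - {"gripper":0.7,"linear":[6,7,0],"delta_rot":[0,0,0]}

```text
time: 32.05
tcp_pos: [594.6, -166.9, 138.1]
tcp_rot: [-0.002, 0.697, 0.717, -0.001]
force: [0.2, -0.1, 0.1]
gripper_width: 0.7
grasp_force: 0.0
```

>>> arm_command:
  moves:
    - {"gripper":0.7,"linear":[0,0,0],"delta_rot":[0,0,0]}
    - {"gripper":0.7,"linear":[0,0,0],"delta_rot":[0,0,0]}
    - {"gripper":0.7,"linear":[0,0,0],"delta_rot":[0,0,0]}

```text
time: 32.35
tcp_pos: [593.4, -169.5, 140.2]
tcp_rot: [-0.0, 0.698, 0.716, -0.0]
force: [-0.7, 1.3, -0.4]
gripper_width: 0.699
grasp_force: 0.0
```

```bash
python3 - <<'E'
from h import *
go(594,-167.7,37,1.597)
E
```

```text
pos [ 593.4 -169.5  140.2] heading 1.5951 tilt [-0.0006 -0.0005] t 32.35 w 0.699 gf 0.0 F [-0.7  1.3 -0.4]
shift tool 1.8 0.6 103.2 rotz -0.0019
```

>>> arm_command:
  moves:
    - {"gripper":0.7,"linear":[1.8,0,35],"delta_rot":[0,0,0]}
    - {"gripper":0.7,"linear":[0,0,35],"delta_rot":[0,0,0]}
    - {"gripper":0.7,"linear":[0,0,20],"delta_rot":[0,0,0]}
    - {"gripper":0.7,"linear":[0,0,13],"delta_rot":[0,0,0]}
    - {"gripper":0.7,"linear":[0,0,0],"delta_rot":[0,0,0]}
    - {"gripper":0.7,"linear":[0,0,0],"delta_rot":[0,0,0]}
    - {"gripper":0.7,"linear":[0,0,0],"delta_rot":[0,0,0]}
    - {"gripper":0.7,"linear":[0,0,0],"delta_rot":[0,0,0]}

```text
time: 33.15
tcp_pos: [595.5, -167.0, 39.1]
tcp_rot: [0.002, 0.698, 0.716, 0.001]
force: [-0.2, -0.2, -0.8]
gripper_width: 0.697
grasp_force: 0.0
```

>>> arm_command:
  moves:
    - {"gripper":0,"linear":[0,0,0],"delta_rot":[0,0,0]}
    - {"gripper":0,"linear":[0,0,0],"delta_rot":[0,0,0]}
    - {"gripper":0,"linear":[0,0,0],"delta_rot":[0,0,0]}
    - {"gripper":0,"linear":[0,0,0],"delta_rot":[0,0,0]}
    - {"gripper":0,"linear":[0,0,0],"delta_rot":[0,0,0]}
    - {"gripper":0,"linear":[0,0,0],"delta_rot":[0,0,0]}
    - {"gripper":0,"linear":[0,0,0],"delta_rot":[0,0,0]}

```text
time: 33.85
tcp_pos: [594.9, -166.7, 38.0]
tcp_rot: [0.001, 0.698, 0.716, 0.0]
force: [-0.2, 0.6, 5.9]
gripper_width: 0.362
grasp_force: 59.5
```

```bash
python3 - <<'E'
from h import *
go(536.2,103,31,1.727)
E
```

```text
pos [ 594.9 -166.7   38. ] heading 1.5968 tilt [ 0.0014 -0.0006] t 33.85 w 0.362 gf 59.5 F [-0.2  0.6  5.9]
shift tool 275.6 -16.0 7.0 rotz -0.1302
```

>>> arm_command:
  moves:
    - {"gripper":0,"linear":[0,0,-20],"delta_rot":[0,0,0]}
    - {"gripper":0,"linear":[0,0,-30],"delta_rot":[0,0,0]}
    - {"gripper":0,"linear":[0,0,-30],"delta_rot":[0,0,0]}
    - {"gripper":0,"linear":[0,0,-15],"delta_rot":[0,0,-0.065]}
    - {"gripper":0,"linear":[0,0,0],"delta_rot":[0,0,-0.065]}
    - {"gripper":0,"linear":[15,0,0],"delta_rot":[0,0,0]}
    - {"gripper":0,"linear":[30,-2,0],"delta_rot":[0,0,0]}
    - {"gripper":0,"linear":[35,-2,0],"delta_rot":[0,0,0]}

```text
time: 34.65
tcp_pos: [576.6, -86.9, 130.0]
tcp_rot: [-0.002, 0.651, 0.759, -0.001]
force: [0.7, 0.8, 0.1]
gripper_width: 0.365
grasp_force: 59.3
```

>>> arm_command:
  moves:
    - {"gripper":0,"linear":[35,-2,0],"delta_rot":[0,0,0]}
    - {"gripper":0,"linear":[35,-2,0],"delta_rot":[0,0,0]}
    - {"gripper":0,"linear":[35,-2,0],"delta_rot":[0,0,0]}
    - {"gripper":0,"linear":[35,-2,0],"delta_rot":[0,0,0]}
    - {"gripper":0,"linear":[30,-2,0],"delta_rot":[0,0,0]}
    - {"gripper":0,"linear":[18,-2,0],"delta_rot":[0,0,0]}
    - {"gripper":0,"linear":[8,0,0],"delta_rot":[0,0,0]}
    - {"gripper":0,"linear":[0,0,0],"delta_rot":[0,0,0]}

```text
time: 35.45
tcp_pos: [534.6, 104.8, 131.0]
tcp_rot: [-0.001, 0.649, 0.761, -0.001]
force: [0.5, -0.4, -1.2]
gripper_width: 0.358
grasp_force: 59.3
```

>>> arm_command:
  moves:
    - {"gripper":0,"linear":[0,0,0],"delta_rot":[0,0,0]}
    - {"gripper":0,"linear":[0,0,0],"delta_rot":[0,0,0]}
    - {"gripper":0,"linear":[0,0,0],"delta_rot":[0,0,0]}

```text
time: 35.75
tcp_pos: [535.9, 102.7, 132.0]
tcp_rot: [0.0, 0.651, 0.76, -0.0]
force: [-0.4, -0.6, -1.2]
gripper_width: 0.357
grasp_force: 59.3
```

```bash
python3 - <<'E'
from h import *
go(536.5,103.7,33.5,1.727)
E
```

```text
pos [535.9 102.7 132. ] heading 1.7251 tilt [-0.0002 -0.0003] t 35.75 w 0.357 gf 59.3 F [-0.4 -0.6 -1.2]
shift tool 0.9 0.8 98.5 rotz -0.0019
```

>>> arm_command:
  moves:
    - {"gripper":0,"linear":[0,0,35],"delta_rot":[0,0,0]}
    - {"gripper":0,"linear":[0,0,35],"delta_rot":[0,0,0]}
    - {"gripper":0,"linear":[0,0,18],"delta_rot":[0,0,0]}
    - {"gripper":0,"linear":[0,0,8],"delta_rot":[0,0,0]}
    - {"gripper":0,"linear":[0,0,1],"delta_rot":[0,0,0]}
    - {"gripper":0,"linear":[0,0,0],"delta_rot":[0,0,0]}
    - {"gripper":0,"linear":[0,0,0],"delta_rot":[0,0,0]}
    - {"gripper":0,"linear":[0,0,0],"delta_rot":[0,0,0]}

```text
time: 36.55
tcp_pos: [536.6, 103.7, 36.5]
tcp_rot: [0.001, 0.65, 0.76, 0.001]
force: [-0.9, -0.9, 0.4]
gripper_width: 0.358
grasp_force: 59.6
```

```bash
python3 - <<'E'
from h import *
go(536.5,103.7,33.5,1.727)
E
```

```text
pos [536.6 103.7  36.5] heading 1.7268 tilt [0.0026 0.0001] t 36.55 w 0.358 gf 59.6 F [-0.9 -0.9  0.4]
shift tool 0.0 -0.1 3.0 rotz -0.0002
```

Excellent position; lower 2.5 mm more, release and rise.

>>> arm_command:
  moves:
    - {"gripper":0,"linear":[0,0,2.3],"delta_rot":[0,0,0]}
    - {"gripper":0,"linear":[0,0,0],"delta_rot":[0,0,0]}
    - {"gripper":0,"linear":[0,0,0],"delta_rot":[0,0,0]}

```text
time: 36.85
tcp_pos: [535.8, 103.7, 33.0]
tcp_rot: [0.0, 0.65, 0.76, 0.0]
force: [0.3, -0.8, -0.4]
gripper_width: 0.358
grasp_force: 59.6
```

>>> arm_command:
  moves:
    - {"gripper":0.45,"linear":[0,0,0],"delta_rot":[0,0,0]}
    - {"gripper":0.7,"linear":[0,0,0],"delta_rot":[0,0,0]}
    - {"gripper":0.7,"linear":[0,0,0],"delta_rot":[0,0,0]}
    - {"gripper":0.7,"linear":[0,0,0],"delta_rot":[0,0,0]}
    - {"gripper":0.7,"linear":[0,0,-25],"delta_rot":[0,0,0]}
    - {"gripper":0.7,"linear":[0,0,-35],"delta_rot":[0,0,0]}
    - {"gripper":0.7,"linear":[0,0,-40],"delta_rot":[0,0,0]}
    - {"gripper":0.7,"linear":[0,0,0],"delta_rot":[0,0,0]}

```text
time: 37.65
tcp_pos: [539.7, 104.0, 140.2]
tcp_rot: [0.005, 0.65, 0.76, 0.005]
force: [-0.1, -0.1, 1.5]
gripper_width: 0.701
grasp_force: 0.0
```

>>> arm_command:
  moves:
    - {"gripper":0.7,"linear":[0,0,0],"delta_rot":[0,0,0]}
    - {"gripper":0.7,"linear":[0,0,0],"delta_rot":[0,0,0]}

```text
time: 37.85
tcp_pos: [534.8, 103.6, 131.4]
tcp_rot: [-0.001, 0.65, 0.76, -0.001]
force: [0.5, -0.3, 0.8]
gripper_width: 0.696
grasp_force: 0.0
```

```bash
python3 - <<'E'
from h import *
go(595.5,-232,37,1.597)
E
```

```text
pos [534.8 103.6 131.4] heading 1.7268 tilt [-0.0024 -0.0003] t 37.85 w 0.696 gf 0.0 F [ 0.5 -0.3  0.8]
shift tool -337.0 51.9 94.4 rotz 0.1298
```

Next is blue.

>>> arm_command:
  moves:
    - {"gripper":0.7,"linear":[0,0,-5],"delta_rot":[0,0,0.065]}
    - {"gripper":0.7,"linear":[0,0,0],"delta_rot":[0,0,0.065]}
    - {"gripper":0.7,"linear":[-20,3,0],"delta_rot":[0,0,0]}
    - {"gripper":0.7,"linear":[-40,7,0],"delta_rot":[0,0,0]}
    - {"gripper":0.7,"linear":[-40,7,0],"delta_rot":[0,0,0]}
    - {"gripper":0.7,"linear":[-40,7,0],"delta_rot":[0,0,0]}
    - {"gripper":0.7,"linear":[-40,7,0],"delta_rot":[0,0,0]}
    - {"gripper":0.7,"linear":[-40,7,0],"delta_rot":[0,0,0]}

```text
time: 38.65
tcp_pos: [578.4, -116.5, 135.3]
tcp_rot: [-0.002, 0.698, 0.716, -0.001]
force: [0.2, 0.2, 0.5]
gripper_width: 0.705
grasp_force: 0.0
```

>>> arm_command:
  moves:
    - {"gripper":0.7,"linear":[-40,7,0],"delta_rot":[0,0,0]}
    - {"gripper":0.7,"linear":[-40,7,0],"delta_rot":[0,0,0]}
    - {"gripper":0.7,"linear":[-25,0,0],"delta_rot":[0,0,0]}
    - {"gripper":0.7,"linear":[-10,0,0],"delta_rot":[0,0,0]}
    - {"gripper":0.7,"linear":[-2,0,0],"delta_rot":[0,0,0]}
    - {"gripper":0.7,"linear":[0,0,0],"delta_rot":[0,0,0]}
    - {"gripper":0.7,"linear":[0,0,0],"delta_rot":[0,0,0]}
    - {"gripper":0.7,"linear":[0,0,0],"delta_rot":[0,0,0]}

```text
time: 39.45
tcp_pos: [596.6, -230.4, 138.0]
tcp_rot: [-0.0, 0.697, 0.717, 0.0]
force: [-0.2, 0.2, -0.1]
gripper_width: 0.698
grasp_force: 0.0
```

```bash
python3 - <<'E'
from h import *
go(595.5,-232,37,1.597)
E
```

```text
pos [ 596.6 -230.4  138. ] heading 1.5986 tilt [0.0002 0.0002] t 39.45 w 0.698 gf 0.0 F [-0.2  0.2 -0.1]
shift tool -1.6 -1.1 101.0 rotz 0.0016
```

>>> arm_command:
  moves:
    - {"gripper":0.7,"linear":[-1,-2,35],"delta_rot":[0,0,0]}
    - {"gripper":0.7,"linear":[0,0,35],"delta_rot":[0,0,0]}
    - {"gripper":0.7,"linear":[0,0,20],"delta_rot":[0,0,0]}
    - {"gripper":0.7,"linear":[0,0,11],"delta_rot":[0,0,0]}
    - {"gripper":0.7,"linear":[0,0,0],"delta_rot":[0,0,0]}
    - {"gripper":0.7,"linear":[0,0,0],"delta_rot":[0,0,0]}
    - {"gripper":0.7,"linear":[0,0,0],"delta_rot":[0,0,0]}
    - {"gripper":0.7,"linear":[0,0,0],"delta_rot":[0,0,0]}

```text
time: 40.25
tcp_pos: [595.6, -233.5, 38.8]
tcp_rot: [0.002, 0.698, 0.716, 0.001]
force: [1.1, -0.3, 0.2]
gripper_width: 0.701
grasp_force: 0.0
```

>>> arm_command:
  moves:
    - {"gripper":0,"linear":[0,0,0],"delta_rot":[0,0,0]}
    - {"gripper":0,"linear":[0,0,0],"delta_rot":[0,0,0]}
    - {"gripper":0,"linear":[0,0,0],"delta_rot":[0,0,0]}
    - {"gripper":0,"linear":[0,0,0],"delta_rot":[0,0,0]}
    - {"gripper":0,"linear":[0,0,0],"delta_rot":[0,0,0]}
    - {"gripper":0,"linear":[0,0,0],"delta_rot":[0,0,0]}
    - {"gripper":0,"linear":[0,0,0],"delta_rot":[0,0,0]}

```text
time: 40.95
tcp_pos: [594.9, -233.2, 37.6]
tcp_rot: [0.001, 0.698, 0.716, 0.0]
force: [0.3, -0.3, 4.9]
gripper_width: 0.364
grasp_force: 59.2
```

```bash
python3 - <<'E'
from h import *
go(546.8,48.5,31,1.727)
E
```

```text
pos [ 594.9 -233.2   37.6] heading 1.5968 tilt [ 0.0011 -0.0007] t 40.95 w 0.364 gf 59.2 F [ 0.3 -0.3  4.9]
shift tool 285.7 -3.7 6.6 rotz -0.1302
```

>>> arm_command:
  moves:
    - {"gripper":0,"linear":[0,0,-20],"delta_rot":[0,0,0]}
    - {"gripper":0,"linear":[0,0,-30],"delta_rot":[0,0,0]}
    - {"gripper":0,"linear":[0,0,-30],"delta_rot":[0,0,0]}
    - {"gripper":0,"linear":[0,0,-20],"delta_rot":[0,0,-0.065]}
    - {"gripper":0,"linear":[0,0,0],"delta_rot":[0,0,-0.065]}
    - {"gripper":0,"linear":[15,0,0],"delta_rot":[0,0,0]}
    - {"gripper":0,"linear":[30,0,0],"delta_rot":[0,0,0]}
    - {"gripper":0,"linear":[35,0,0],"delta_rot":[0,0,0]}

```text
time: 41.75
tcp_pos: [580.5, -152.5, 134.4]
tcp_rot: [-0.002, 0.651, 0.759, -0.001]
force: [-0.0, 0.7, 0.1]
gripper_width: 0.361
grasp_force: 59.3
```

>>> arm_command:
  moves:
    - {"gripper":0,"linear":[35,0,0],"delta_rot":[0,0,0]}
    - {"gripper":0,"linear":[35,-1,0],"delta_rot":[0,0,0]}
    - {"gripper":0,"linear":[35,-1,0],"delta_rot":[0,0,0]}
    - {"gripper":0,"linear":[35,-1,0],"delta_rot":[0,0,0]}
    - {"gripper":0,"linear":[35,-1,0],"delta_rot":[0,0,0]}
    - {"gripper":0,"linear":[20,0,0],"delta_rot":[0,0,0]}
    - {"gripper":0,"linear":[10,0,0],"delta_rot":[0,0,0]}
    - {"gripper":0,"linear":[0,0,0],"delta_rot":[0,0,0]}

```text
time: 42.55
tcp_pos: [545.0, 49.4, 135.5]
tcp_rot: [-0.001, 0.649, 0.761, -0.001]
force: [0.9, 0.5, 0.0]
gripper_width: 0.359
grasp_force: 59.3
```

>>> arm_command:
  moves:
    - {"gripper":0,"linear":[0,0,0],"delta_rot":[0,0,0]}
    - {"gripper":0,"linear":[0,0,0],"delta_rot":[0,0,0]}
    - {"gripper":0,"linear":[0,0,0],"delta_rot":[0,0,0]}

```text
time: 42.85
tcp_pos: [546.4, 46.9, 136.7]
tcp_rot: [0.0, 0.651, 0.759, -0.0]
force: [0.5, -0.0, 0.2]
gripper_width: 0.356
grasp_force: 59.3
```

```bash
python3 - <<'E'
from h import *
go(546.8,48,33.5,1.727)
E
```

```text
pos [546.4  46.9 136.7] heading 1.725 tilt [-0.0001 -0.0003] t 42.85 w 0.356 gf 59.3 F [ 0.5 -0.   0.2]
shift tool 1.0 0.6 103.2 rotz -0.002
```

>>> arm_command:
  moves:
    - {"gripper":0,"linear":[0,0,35],"delta_rot":[0,0,0]}
    - {"gripper":0,"linear":[0,0,35],"delta_rot":[0,0,0]}
    - {"gripper":0,"linear":[0,0,20],"delta_rot":[0,0,0]}
    - {"gripper":0,"linear":[0,0,9],"delta_rot":[0,0,0]}
    - {"gripper":0,"linear":[0,0,2],"delta_rot":[0,0,0]}
    - {"gripper":0,"linear":[0,0,0],"delta_rot":[0,0,0]}
    - {"gripper":0,"linear":[0,0,0],"delta_rot":[0,0,0]}
    - {"gripper":0,"linear":[0,0,0],"delta_rot":[0,0,0]}

```text
time: 43.65
tcp_pos: [547.4, 47.9, 37.5]
tcp_rot: [0.001, 0.65, 0.76, 0.001]
force: [-0.4, -0.0, -0.3]
gripper_width: 0.36
grasp_force: 59.4
```

>>> arm_command:
  moves:
    - {"gripper":0,"linear":[0,0,1.8],"delta_rot":[0,0,0]}
    - {"gripper":0,"linear":[0,0,0],"delta_rot":[0,0,0]}
    - {"gripper":0,"linear":[0,0,0],"delta_rot":[0,0,0]}

```text
time: 43.95
tcp_pos: [546.2, 48.0, 34.1]
tcp_rot: [0.0, 0.65, 0.76, -0.0]
force: [-0.7, -0.5, -1.2]
gripper_width: 0.361
grasp_force: 59.4
```

>>> arm_command:
  moves:
    - {"gripper":0,"linear":[0,0,0.8],"delta_rot":[0,0,0]}
    - {"gripper":0.45,"linear":[0,0,0],"delta_rot":[0,0,0]}
    - {"gripper":0.7,"linear":[0,0,0],"delta_rot":[0,0,0]}
    - {"gripper":0.7,"linear":[0,0,0],"delta_rot":[0,0,0]}
    - {"gripper":0.7,"linear":[0,0,0],"delta_rot":[0,0,0]}
    - {"gripper":0.7,"linear":[0,0,-25],"delta_rot":[0,0,0]}
    - {"gripper":0.7,"linear":[0,0,-35],"delta_rot":[0,0,0]}
    - {"gripper":0.7,"linear":[0,0,-45],"delta_rot":[0,0,0]}

```text
time: 44.75
tcp_pos: [544.6, 48.0, 137.0]
tcp_rot: [-0.002, 0.65, 0.76, -0.002]
force: [0.2, -0.2, -0.4]
gripper_width: 0.699
grasp_force: 0.0
```

>>> arm_command:
  moves:
    - {"gripper":0.7,"linear":[0,0,0],"delta_rot":[0,0,0]}
    - {"gripper":0.7,"linear":[0,0,0],"delta_rot":[0,0,0]}
    - {"gripper":0.7,"linear":[0,0,0],"delta_rot":[0,0,0]}

```text
time: 45.05
tcp_pos: [545.5, 48.0, 137.0]
tcp_rot: [-0.001, 0.65, 0.76, -0.001]
force: [-0.1, 0.1, -0.9]
gripper_width: 0.706
grasp_force: 0.0
```

```bash
python3 - <<'E'
from h import *
go(597.5,-297.2,37,1.597)
E
```

```text
pos [545.5  48.  137. ] heading 1.7268 tilt [-0.0021 -0.0001] t 45.05 w 0.706 gf 0.0 F [-0.1  0.1 -0.9]
shift tool -346.4 43.0 100.0 rotz 0.1298
```

>>> arm_command:
  moves:
    - {"gripper":0.7,"linear":[0,0,0],"delta_rot":[0,0,0.065]}
    - {"gripper":0.7,"linear":[0,0,0],"delta_rot":[0,0,0.065]}
    - {"gripper":0.7,"linear":[-20,3,0],"delta_rot":[0,0,0]}
    - {"gripper":0.7,"linear":[-40,5,0],"delta_rot":[0,0,0]}
    - {"gripper":0.7,"linear":[-40,5,0],"delta_rot":[0,0,0]}
    - {"gripper":0.7,"linear":[-40,5,0],"delta_rot":[0,0,0]}
    - {"gripper":0.7,"linear":[-40,5,0],"delta_rot":[0,0,0]}
    - {"gripper":0.7,"linear":[-40,5,0],"delta_rot":[0,0,0]}

```text
time: 45.85
tcp_pos: [578.9, -172.4, 135.7]
tcp_rot: [-0.002, 0.698, 0.716, -0.001]
force: [0.8, -0.2, -0.6]
gripper_width: 0.704
grasp_force: 0.0
```

>>> arm_command:
  moves:
    - {"gripper":0.7,"linear":[-40,5,0],"delta_rot":[0,0,0]}
    - {"gripper":0.7,"linear":[-40,5,0],"delta_rot":[0,0,0]}
    - {"gripper":0.7,"linear":[-30,5,0],"delta_rot":[0,0,0]}
    - {"gripper":0.7,"linear":[-14,0,0],"delta_rot":[0,0,0]}
    - {"gripper":0.7,"linear":[-2,0,0],"delta_rot":[0,0,0]}
    - {"gripper":0.7,"linear":[0,0,0],"delta_rot":[0,0,0]}
    - {"gripper":0.7,"linear":[0,0,0],"delta_rot":[0,0,0]}
    - {"gripper":0.7,"linear":[0,0,0],"delta_rot":[0,0,0]}

```text
time: 46.65
tcp_pos: [598.4, -295.2, 138.5]
tcp_rot: [-0.0, 0.697, 0.717, 0.0]
force: [0.2, -0.3, 0.1]
gripper_width: 0.701
grasp_force: 0.0
```

```bash
python3 - <<'E'
from h import *
go(597.5,-297.2,37,1.597)
E
```

```text
pos [ 598.4 -295.2  138.5] heading 1.5987 tilt [0.0001 0.0003] t 46.65 w 0.701 gf 0.0 F [ 0.2 -0.3  0.1]
shift tool -2.0 -0.9 101.5 rotz 0.0017
```

>>> arm_command:
  moves:
    - {"gripper":0.7,"linear":[-1,-2,35],"delta_rot":[0,0,0]}
    - {"gripper":0.7,"linear":[0,0,35],"delta_rot":[0,0,0]}
    - {"gripper":0.7,"linear":[0,0,20],"delta_rot":[0,0,0]}
    - {"gripper":0.7,"linear":[0,0,11],"delta_rot":[0,0,0]}
    - {"gripper":0.7,"linear":[0,0,0],"delta_rot":[0,0,0]}
    - {"gripper":0.7,"linear":[0,0,0],"delta_rot":[0,0,0]}
    - {"gripper":0.7,"linear":[0,0,0],"delta_rot":[0,0,0]}
    - {"gripper":0.7,"linear":[0,0,0],"delta_rot":[0,0,0]}

```text
time: 47.45
tcp_pos: [597.3, -298.4, 39.3]
tcp_rot: [0.002, 0.698, 0.716, 0.0]
force: [0.1, 0.7, -0.3]
gripper_width: 0.699
grasp_force: 0.0
```

>>> arm_command:
  moves:
    - {"gripper":0,"linear":[0,0,0],"delta_rot":[0,0,0]}
    - {"gripper":0,"linear":[0,0,0],"delta_rot":[0,0,0]}
    - {"gripper":0,"linear":[0,0,0],"delta_rot":[0,0,0]}
    - {"gripper":0,"linear":[0,0,0],"delta_rot":[0,0,0]}
    - {"gripper":0,"linear":[0,0,0],"delta_rot":[0,0,0]}
    - {"gripper":0,"linear":[0,0,0],"delta_rot":[0,0,0]}
    - {"gripper":0,"linear":[0,0,0],"delta_rot":[0,0,0]}

```text
time: 48.15
tcp_pos: [596.6, -298.1, 37.9]
tcp_rot: [0.001, 0.698, 0.716, 0.0]
force: [-0.3, -0.1, 4.7]
gripper_width: 0.361
grasp_force: 59.1
```

```bash
python3 - <<'E'
from h import *
go(556.1,-6.8,33.5,1.727)
E
```

```text
pos [ 596.6 -298.1   37.9] heading 1.5968 tilt [ 0.0009 -0.0007] t 48.15 w 0.361 gf 59.1 F [-0.3 -0.1  4.7]
shift tool 294.0 5.3 4.4 rotz -0.1302
```

>>> arm_command:
  moves:
    - {"gripper":0,"linear":[0,0,-20],"delta_rot":[0,0,0]}
    - {"gripper":0,"linear":[0,0,-30],"delta_rot":[0,0,0]}
    - {"gripper":0,"linear":[0,0,-30],"delta_rot":[0,0,0]}
    - {"gripper":0,"linear":[0,0,-20],"delta_rot":[0,0,-0.065]}
    - {"gripper":0,"linear":[0,0,0],"delta_rot":[0,0,-0.065]}
    - {"gripper":0,"linear":[15,0,0],"delta_rot":[0,0,0]}
    - {"gripper":0,"linear":[30,1,0],"delta_rot":[0,0,0]}
    - {"gripper":0,"linear":[35,1,0],"delta_rot":[0,0,0]}

```text
time: 48.95
tcp_pos: [584.4, -217.1, 134.9]
tcp_rot: [-0.002, 0.651, 0.759, -0.0]
force: [0.2, 0.4, -0.5]
gripper_width: 0.362
grasp_force: 59.3
```

>>> arm_command:
  moves:
    - {"gripper":0,"linear":[35,1,0],"delta_rot":[0,0,0]}
    - {"gripper":0,"linear":[35,1,0],"delta_rot":[0,0,0]}
    - {"gripper":0,"linear":[35,1,0],"delta_rot":[0,0,0]}
    - {"gripper":0,"linear":[35,0,0],"delta_rot":[0,0,0]}
    - {"gripper":0,"linear":[35,0,0],"delta_rot":[0,0,0]}
    - {"gripper":0,"linear":[25,0,0],"delta_rot":[0,0,0]}
    - {"gripper":0,"linear":[12,0,0],"delta_rot":[0,0,0]}
    - {"gripper":0,"linear":[2,0,0],"delta_rot":[0,0,0]}

```text
time: 49.75
tcp_pos: [554.3, -5.0, 136.0]
tcp_rot: [-0.001, 0.649, 0.761, -0.001]
force: [-0.5, -0.7, -1.2]
gripper_width: 0.361
grasp_force: 59.3
```

>>> arm_command:
  moves:
    - {"gripper":0,"linear":[0,0,0],"delta_rot":[0,0,0]}
    - {"gripper":0,"linear":[0,0,0],"delta_rot":[0,0,0]}
    - {"gripper":0,"linear":[0,0,0],"delta_rot":[0,0,0]}
    - {"gripper":0,"linear":[0,0,0],"delta_rot":[0,0,0]}

```text
time: 50.15
tcp_pos: [555.6, -7.6, 137.1]
tcp_rot: [0.0, 0.65, 0.76, -0.0]
force: [-0.0, -0.1, -0.7]
gripper_width: 0.362
grasp_force: 59.3
```

```bash
python3 - <<'E'
from h import *
go(556.1,-7.2,33.5,1.727)
E
```

```text
pos [555.6  -7.6 137.1] heading 1.7251 tilt [-0.     -0.0003] t 50.15 w 0.362 gf 59.3 F [-0.  -0.1 -0.7]
shift tool 0.3 0.5 103.6 rotz -0.0019
```

>>> arm_command:
  moves:
    - {"gripper":0,"linear":[0,0,35],"delta_rot":[0,0,0]}
    - {"gripper":0,"linear":[0,0,35],"delta_rot":[0,0,0]}
    - {"gripper":0,"linear":[0,0,20],"delta_rot":[0,0,0]}
    - {"gripper":0,"linear":[0,0,9],"delta_rot":[0,0,0]}
    - {"gripper":0,"linear":[0,0,2],"delta_rot":[0,0,0]}
    - {"gripper":0,"linear":[0,0,0],"delta_rot":[0,0,0]}
    - {"gripper":0,"linear":[0,0,0],"delta_rot":[0,0,0]}
    - {"gripper":0,"linear":[0,0,0],"delta_rot":[0,0,0]}

```text
time: 50.95
tcp_pos: [556.7, -6.8, 37.9]
tcp_rot: [0.001, 0.65, 0.76, 0.001]
force: [0.0, 0.2, -0.7]
gripper_width: 0.358
grasp_force: 59.4
```

>>> arm_command:
  moves:
    - {"gripper":0,"linear":[0,0,2],"delta_rot":[0,0,0]}
    - {"gripper":0,"linear":[0,0,0],"delta_rot":[0,0,0]}
    - {"gripper":0,"linear":[0,0,0],"delta_rot":[0,0,0]}

```text
time: 51.25
tcp_pos: [555.5, -6.6, 34.3]
tcp_rot: [0.0, 0.65, 0.76, -0.0]
force: [-0.2, 0.1, -0.8]
gripper_width: 0.359
grasp_force: 59.4
```

Release, rise, then move away towards -x of the tool to see.

>>> arm_command:
  moves:
    - {"gripper":0,"linear":[0,0,0.8],"delta_rot":[0,0,0]}
    - {"gripper":0.45,"linear":[0,0,0],"delta_rot":[0,0,0]}
    - {"gripper":0.7,"linear":[0,0,0],"delta_rot":[0,0,0]}
    - {"gripper":0.7,"linear":[0,0,0],"delta_rot":[0,0,0]}
    - {"gripper":0.7,"linear":[0,0,0],"delta_rot":[0,0,0]}
    - {"gripper":0.7,"linear":[0,0,-25],"delta_rot":[0,0,0]}
    - {"gripper":0.7,"linear":[0,0,-40],"delta_rot":[0,0,0]}
    - {"gripper":0.7,"linear":[0,0,-45],"delta_rot":[0,0,0]}

```text
time: 52.05
tcp_pos: [554.3, -6.5, 142.9]
tcp_rot: [-0.002, 0.65, 0.76, -0.001]
force: [1.0, -0.4, -0.1]
gripper_width: 0.699
grasp_force: 0.0
```

>>> arm_command:
  moves:
    - {"gripper":0.7,"linear":[0,0,-45],"delta_rot":[0,0,0]}
    - {"gripper":0.7,"linear":[-25,-25,-20],"delta_rot":[0,0,0]}
    - {"gripper":0.7,"linear":[-30,-30,0],"delta_rot":[0,0,0]}
    - {"gripper":0.7,"linear":[-30,-30,0],"delta_rot":[0,0,0]}
    - {"gripper":0.7,"linear":[-30,-30,0],"delta_rot":[0,0,0]}
    - {"gripper":0.7,"linear":[-30,-30,0],"delta_rot":[0,0,0]}
    - {"gripper":0.7,"linear":[-30,-30,0],"delta_rot":[0,0,0]}
    - {"gripper":0.7,"linear":[-30,-30,0],"delta_rot":[0,0,0]}

```text
time: 52.85
tcp_pos: [383.6, -242.1, 208.7]
tcp_rot: [0.0, 0.65, 0.76, -0.0]
force: [0.1, -1.1, -0.2]
gripper_width: 0.702
grasp_force: 0.0
```

>>> arm_command:
  moves:
    - {"gripper":0.7,"linear":[-30,-30,0],"delta_rot":[0,0,0]}
    - {"gripper":0.7,"linear":[-30,-30,0],"delta_rot":[0,0,0]}
    - {"gripper":0.7,"linear":[-30,-30,0],"delta_rot":[0,0,0]}
    - {"gripper":0.7,"linear":[-20,-20,0],"delta_rot":[0,0,0]}
    - {"gripper":0.7,"linear":[-10,-10,0],"delta_rot":[0,0,0]}
    - {"gripper":0.7,"linear":[0,0,0],"delta_rot":[0,0,0]}
    - {"gripper":0.7,"linear":[0,0,0],"delta_rot":[0,0,0]}
    - {"gripper":0.7,"linear":[0,0,0],"delta_rot":[0,0,0]}

```text
time: 53.65
tcp_pos: [285.9, -377.1, 208.5]
tcp_rot: [0.0, 0.649, 0.761, 0.0]
force: [0.3, 0.1, 0.0]
gripper_width: 0.705
grasp_force: 0.0
```

```bash
python3 - <<'E'
from h import *
go(556.1,-7.2)
im,p=snap("top","pics/t9.png"); a=cv2.imread("pics/top0.png"); b=cv2.imread("pics/t9.png")
f=lambda i:cv2.resize(i[150:330,95:470],None,fx=1.6,fy=1.6,interpolation=cv2.INTER_CUBIC)
cv2.imwrite("pics/t9c.png",np.vstack([f(a),f(b)]))
E
```

```text
pos [ 285.9 -377.1  208.5] heading 1.7288 tilt [0.0005 0.0004] t 53.65 w 0.705 gf 0.0 F [0.3 0.1 0. ]
shift tool 322.8 325.1 -0.0 rotz 0.0
```

View pics/t9c.png

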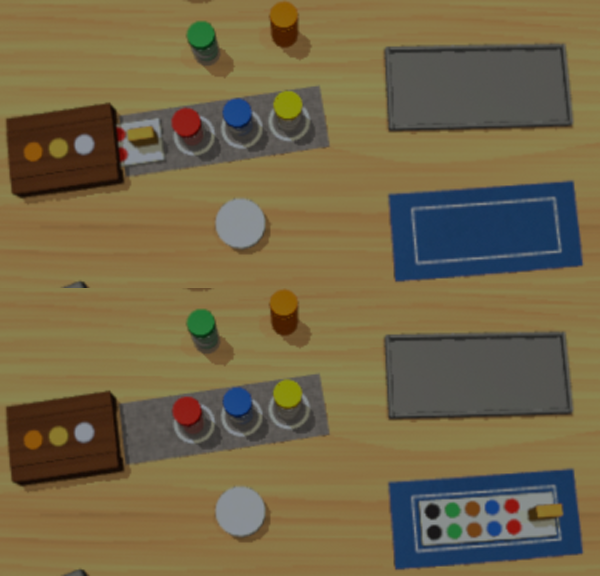

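The before/after crop shows all three lids where they were at the start: (187,411), (238,402) and (287,394) match the upper half after its 288-pixel offset. The slide lies inside the outline at about (487,517).

```bash
python3 -c "
from bench import *
print(sign_off())"
```

```text
the job is handed in; nothing more can be done
None
```

The job is handed in at about 54 s: the last top picture shows the slide inside the mat's outline and all three tubes upright back on their rings, with the green tube untouched; `sign_off()` gave no verdict.

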